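# Weigh a cheese on the hand scale and send it through the bay gate

### The arm

A 7-joint arm with a two-finger parallel gripper is mounted at the origin on the work surface. World frame = base frame: x ahead of the robot, y to its left, z up, the work surface at z = 0. Lengths are in m, angles in rad, forces in N, time in s.
With the tool pointing down it reaches from about 0.4 to 0.875 m from the base axis. Payload 19.3 kg.
Tool frame: the origin (TCP) lies midway between the tips of the shut fingers; the grasp point (between the pads) lies 19 mm behind it (bot.tcp_to_grasp is the distance from the TCP to the grasp point, in m); z points along the fingers, y is the direction in which the jaws open and shut (so a half turn about z gives the same grasp; the last joint's range is limited). The gripper opens to 85 mm and grips with 20 to 120 N. Pads are 22 mm wide; open, the fingers measure 114 mm over their backs; the gripper's body (76 mm by 85 mm) begins 54 mm behind the grasp point. The pads swing forward as they close: fully open they stand 13 mm farther back than shut.
Start: joints at [1.172, 0.521, -0.036, 1.599, 0.021, 1.021, -0.113], TCP at [0.202, -0.592, 0.231] pointing down, gripper open.
Joint ranges: [-2.91, 2.91], [-0.3, 2.13], [-1.5, 1.42], [0.17, 2.43], [-1.26, 4.41], [0.16, 1.93], [-2.52, 2.52]. Speed limits (rad/s): [1.89, 1.89, 2.39, 2.39, 3.01, 3.01, 3.01].

### API

Orientations are given as [roll, pitch, yaw] about the fixed x, y, z axes, in that order (R = Rz(yaw) Ry(pitch) Rx(roll)).
In Python, from workcell import bot gives the robot as it stands. The module is installed in compiled form; this text tells all that it offers.
- The arm moves only by the tool drive_tool, never from a script. Its argument "series" is a list of rows, each a list of 5 numbers: the opening in per cent of the stroke, from 0 (shut) to 100 (fully open), then the shift along the world's x, y, z in m, then the turn about the world's z in rad. A call has 1 to 12 rows; each row shifts and turns the pose as measured when the row begins; what a row does not reach is not made up. A row lasts 1/10 s, in which the tool goes at most 50 mm and 8.59 degrees, less where a joint would pass 70% of its speed; a pose out of reach is approached as far as the arm can. A call with a gripper value outside its range is refused whole. The fingers move at their own pace and stop on an object; "newtons" is the grip in N (left out, the last holds). Time passes only in rows, so rows that do not move let the fingers close. It gives the time, the measured TCP pose, the force and the opening at its end, in the units of the state.
- bot.observe(): the state, without advancing time (a new reading comes with each control period).
- bot.grab_frame(name): name is "scene" or "top"; returns the picture (400x640x3 uint8, red, green, blue); there is no depth.
- bot.camera_info(name): a dict with "fx", "fy", "cx", "cy" (pixels), "k1" (the pictures are not rectified: a ray, as slopes to the right and down, at radius r is drawn at 1 + k1 r^2 times it, then the intrinsics apply), "cam_to_world" (4x4, takes a point from camera to world coordinates). Camera axes: x right, y down, z forward; pixel columns grow to the right and rows downward; lengths in m; the calibration is good to about 2 mm. A picture is of the moment at which its call begins. camera_info takes no time and is no camera call.
- bot.job_done(): hands the job in, once; it reports no verdict.
Trained networks look in the newest picture that a camera, given by its name, has taken for a name from the list of things; names that differ only in an ending like _2 or _b are one class to them, and where a whole thing is asked for, a point or a joint stands for the part that bears it (a point fixed in the world has none). Each returns a list of dicts, best first, with "conf" (0 to 1); they miss things now and then, are a little off and sometimes report something else, mostly with a low value. They report only what shows in the picture. A call takes as long as a camera call.
- bot.masks_of(camera, target): "mask" (400x640 bool, what is visible of it) and "point" ([column, row] in pixels, amid what is visible of it).
The state is a dict: "clock": time; "qpos": joint angles; "qd": joint speeds; "joint_efforts": joint torques, N m; "position": TCP position; "tool_rot": TCP orientation; "force": force on the tool from outside, world axes, zero at the start; "moment": the same for the moment, N m; "grip_width": finger opening in m.
Only numpy, scipy, OpenCV 4.12 (cv2) and the standard library are available. Lean on these libraries where they do the work, as an engineer would, in place of code of your own. Each camera call takes 0.05 s, during which the arm holds its last target.

### The job

Take the sprung hand scale off its stand, hook it under the cheese carrier's blue bail and lift until the carrier hangs clear of the counter, a good 2 cm up and steady for a full second, on the scale alone. Set it down gently on the counter outside the display bay, in line with the gate, unhook, and hang the scale back on its stand. Then push the carrier along the counter through the sprung gate, not over it, until it stands wholly inside the bay and both leaves have swung shut behind it; leave the other cheeses, the jar and the knife where they are.

Things in the scene. Friction and masses are not known exactly. Their poses are not given: they have to be found in the camera images.
- scale_grip (a point): Centre of the red grip bar of the loose hand scale: bar 26 thick (along scale x) x 84 long (y) x 28 high, on two legs over a steel flange; pinched from above across its 26 mm thickness. Scale axes: z up, +x is the way the open side (tip) of its hook faces.
- scale: The same hand scale, origin 45 mm under scale_grip, at the underside of its flange (74 in x, 56 in y, 8 thick). White housing 34 (x) x 40 (y) x 45 high hangs below the flange, the hook below that. 0.27 kg in all.
- hook_seat (a point): On the scale's moving hook: where the centre of a hooked bail bar rests, 133 mm below scale_grip with slack spring (lower by joint scale_hook). Two J prongs of 7 mm wire, 27 apart along y. From here: shanks at x -14; tip at x +18, its top 9.5 up; lowest underside 13.5 down; cross bar underside 34 up. A bail enters over the tip, towards -x, best some 22 above this point.
- scale_hook (a joint): Spring stretch of the scale in m: 0 slack, grows downward, stop at 0.05; 200 N/m (5 mm per N); the hook's own weight gives 2.5 mm, the carrier 20 to 30 mm.
- stand: The fixed stand, origin on the counter 140 under stand_seat. Base 130 x 120. Tines 12 wide, 48 clear between them, from the post to x -43 mm, with red end lips 4 high at x -43 to -39. Housing and hook hang 105 below the tine tops; the scale comes out (and goes back) straight up between the tines, or lifted by over 4 mm and drawn to stand -x.
- stand_seat (a point): On the fixed scale stand: midway between the two level tines of its fork, at their top faces, 140 above the counter. Axes: z up, tines run along x, fork open to -x, back post at x +51 to +73. Parked, the scale's flange lies on both tines, its housing between them, scale_grip 45 above this point, scale x along stand +y (as at the start).
- carrier_bail (a point): Centre of the blue bail bar (8 mm thick, level, straight for 52 mm along the carrier's y, then sloping down to the sides) of the loose cheese carrier, 112 mm above the carrier's underside; cheese top is at 56 mm. Hook it from the carrier's -x side or its +x side.
- carrier_base (a point): Centre of the underside of the carrier: steel tray with a block of hard cheese fixed in it, 120 (x) x 90 (y), end plates (faces at x = +-60) 46 high; z up. Weighs 0.4 to 0.6 kg. It starts on the counter with its +x towards the gate, roughly.
- carrier: The same carrier, origin and axes as carrier_base.
- gate (a point): Middle of the gate of the fixed display bay, on the counter. Axes: +x leads into the bay, z up. Opening 140 wide (y +-70); inside 212 wide, end wall at x 246; walls 58 high. No lintel, no step: the carrier slides on the counter. Two leaves, 68 long, top at 57, hang on upright hinges at y +-70 and swing only inward.
- leaf_l (a joint): Angle in rad of the gate leaf hinged at gate y = +70: 0 shut, grows inward to 1.75; weak return spring (about 1 N at its tip).
- leaf_r (a joint): Same for the leaf hinged at gate y = -70.
- tub: Bystander: tub of grated cheese with clear lid, 116 x 96 x 51, origin under its centre.
- wedge: Bystander: long cheese block 130 x 60 x 55, origin under its centre.
- ball: Bystander: pear-shaped pale cheese, 106 across, 98 high, origin under its centre.
- olives: Bystander: glass jar, 72 across, 100 high, origin under its centre.
- knife: Bystander: cheese knife lying along its x, about 200 long, 40 wide, 18 high.
- round: Bystander: red waxed round cheese, 90 across, 45 high, origin under its centre.

How it is judged:
By the outcome, as a careful person would: the job done as asked, in the order asked, and still so for the second after the job is handed in, with the robot touching nothing.
It also fails if it takes over 72 s, if anything falls off the work surface, if the arm or the gripper's body presses on something with over 40 N, if the wrist force passes 120 N, or if a joint passes its speed limit or range.

## Working session

There is one attempt and no reset: what is moved stays moved. The work goes in short steps, Python scripts to look and compute and a tool call to move; the robot and the scene stay as the last step left them, time stands still between calls to the robot, and variables do not carry over. Pictures are saved under pics/ and viewed, and the job is handed in when it is done.

Besides the shell and the picture viewer there is one more tool, called after "Call:" by a JSON object that holds its "api" and its "payload". drive_tool: Moves the arm, as the interface text tells. Its arguments: {"type":"object","properties":{"series":{"type":"array","items":{"type":"array","items":{"type":"number"}}},"newtons":{"type":"number"}},"required":["series"]}

```bash
mkdir -p pics
python3 - <<'E'
from workcell import bot
import cv2,numpy as np
print(bot.observe())
for n in ["scene","top"]:
    im=bot.grab_frame(n); cv2.imwrite(f"pics/{n}0.png",im[:,:,::-1]); print(n,bot.camera_info(n))
    for t in ["scale","stand","carrier","gate","carrier_bail","scale_grip","tub","wedge","ball","olives","knife","round"]:
        try:
            r=bot.masks_of(n,t); print(t,[(round(d['conf'],2),np.round(d['point']),int(d['mask'].sum())) for d in r][:3])
        except Exception as e: print(t,e)
print(bot.observe()['clock'])
E
```

```text
{'clock': 0.0, 'qpos': array([ 1.17179198,  0.52204216, -0.03633009,  1.59997249,  0.02123018,
        1.02113285, -0.11280711]), 'qd': array([ 2.23184614e-03, -1.99454670e-03, -2.92344933e-05, -1.52751413e-03,
       -5.29628696e-04, -1.37040734e-03, -1.08156548e-03]), 'joint_efforts': array([-3.59976046e-03, -9.27107191e+01,  1.97787210e+00, -3.69931626e+01,
        1.75708754e-02,  8.12171667e-03,  3.03859508e-05]), 'position': array([ 0.20167055, -0.59121651,  0.2307209 ]), 'tool_rot': array([-3.14042864e+00,  1.08300246e-04,  3.28804801e-01]), 'force': array([-0.04938042, -0.23446004, -0.43585105]), 'moment': array([-0.01851635, -0.01079139, -0.03083673]), 'grip_width': 0.08526615981019343}
scene {'fx': 414.61577851349483, 'fy': 414.61577851349483, 'cx': 319.8330024476426, 'cy': 196.18402584680513, 'k1': -0.09934273744852934, 'cam_to_world': array([[ 0.6866485 ,  0.4866934 , -0.54004016,  1.2605845 ],
       [ 0.72692232, -0.46974834,  0.5009196 , -0.58635957],
       [-0.0098887 , -0.73652294, -0.67634028,  0.97120004],
       [ 0.        ,  0.        ,  0.        ,  1.        
[... 1001 characters left out ...]
378 ,  1.14685714],
       [ 0.        ,  0.        ,  0.        ,  1.        ]])}
scale [(0.83, array([468., 244.]), 727), (0.16, array([257., 251.]), 6999)]
stand [(0.98, array([445., 238.]), 1384)]
carrier [(0.58, array([368., 247.]), 1317)]
gate [(0.96, array([256., 250.]), 7052)]
carrier_bail [(0.79, array([366., 249.]), 1283), (0.18, array([255., 252.]), 7169)]
scale_grip [(0.75, array([466., 245.]), 698)]
tub [(0.84, array([352., 171.]), 1259)]
wedge [(0.71, array([405., 170.]), 1093)]
ball [(0.6, array([444., 173.]), 944)]
olives [(0.55, array([307., 164.]), 563), (0.28, array([299., 232.]), 46)]
knife []
round [(0.91, array([265., 159.]), 731), (0.59, array([445., 174.]), 1002)]
1.3
```

View images.

Run:
```python
import cv2
a=cv2.imread('pics/scene0.png');cv2.imwrite('pics/scene0c.png',cv2.resize(a[130:330,130:430],(800,533),interpolation=cv2.INTER_CUBIC))
a=cv2.imread('pics/top0.png');cv2.imwrite('pics/top0c.png',cv2.resize(a[130:330,200:500],(800,533),interpolation=cv2.INTER_CUBIC))
```

```text
(no output)
```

View pics/scene0.png

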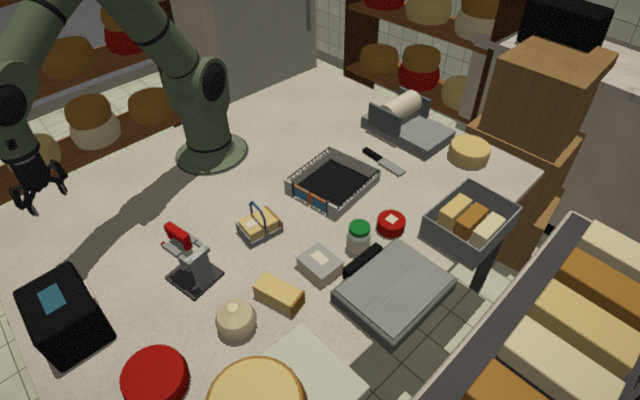

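View pics/top0.png

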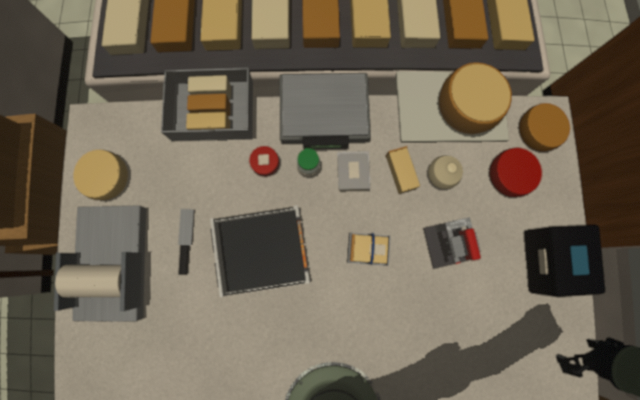

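```bash
ls .
```

```text
pics
```

View pics/scene0c.png

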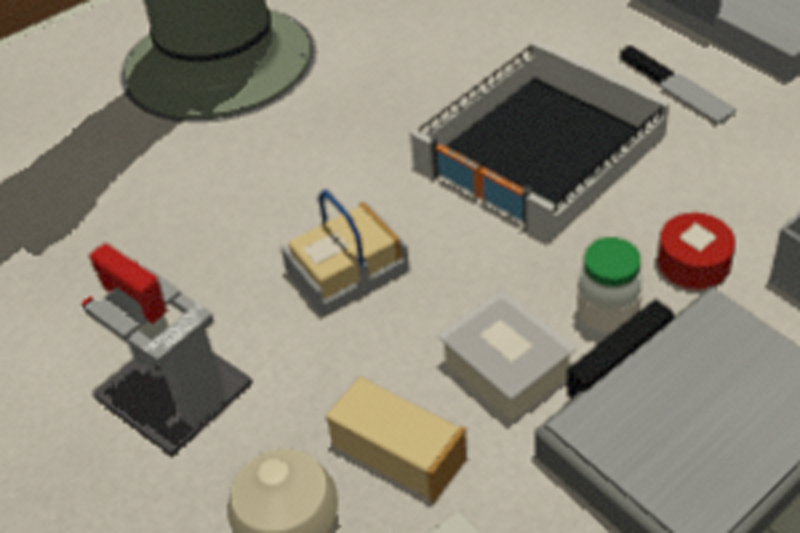

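View pics/top0c.png

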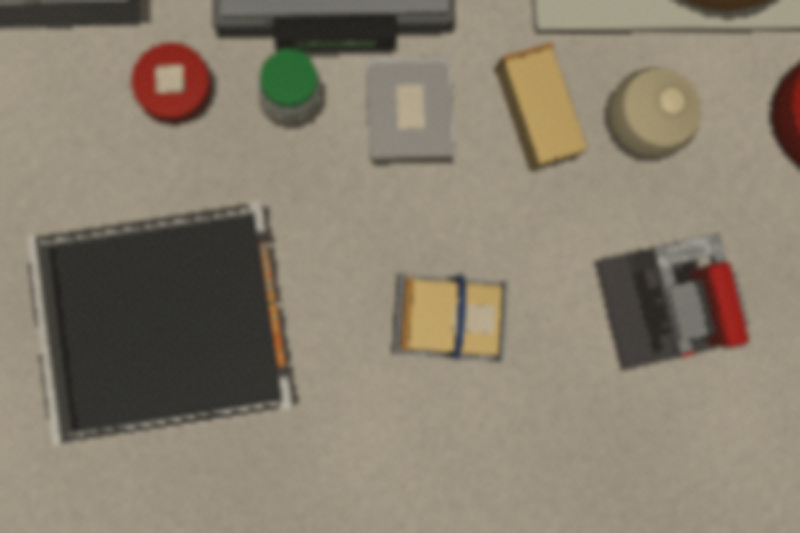

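```bash
cat > h.py <<'E'
import cv2,numpy as np
def crop(fn,c0,r0,c1,r1,s,out):
    a=cv2.imread(fn)[r0:r1,c0:c1]; a=cv2.resize(a,None,fx=s,fy=s,interpolation=cv2.INTER_CUBIC)
    for c in range((c0+9)//10*10,c1,10):
        x=int((c+.5-c0)*s); cv2.line(a,(x,0),(x,6),(0,255,0),1); cv2.putText(a,str(c),(x-10,16),0,.35,(0,255,0),1)
    for r in range((r0+9)//10*10,r1,10):
        y=int((r+.5-r0)*s); cv2.line(a,(0,y),(6,y),(0,255,0),1); cv2.putText(a,str(r),(8,y+4),0,.35,(0,255,0),1)
    cv2.imwrite(out,a)
E
python3 - <<'E'
from h import *
crop('pics/top0.png',205,200,315,298,6,'pics/t_gate.png')
crop('pics/top0.png',340,215,490,280,5,'pics/t_mid.png')
crop('pics/scene0.png',225,195,290,250,11,'pics/s_car.png')
crop('pics/scene0.png',155,215,230,300,7,'pics/s_stand.png')
crop('pics/scene0.png',280,140,385,225,7,'pics/s_gate.png')
E
```

```text
(no output)
```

View pics/t_gate.png

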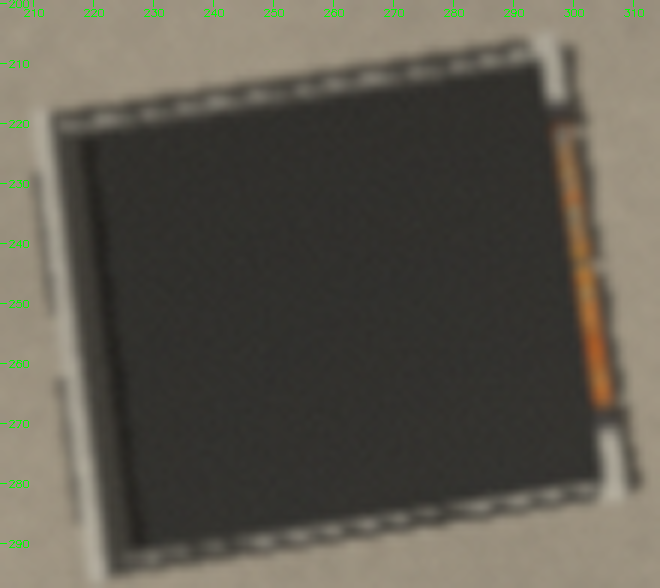

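View pics/t_mid.png

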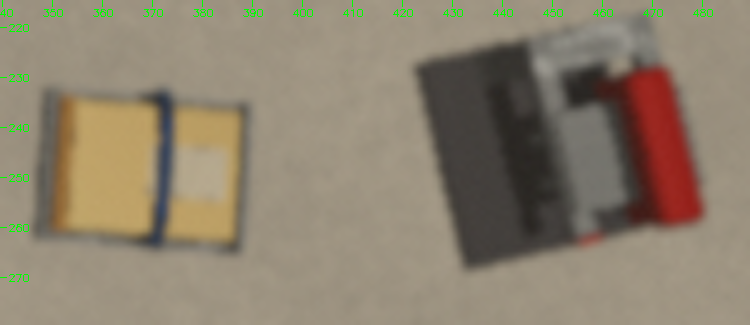

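View pics/s_car.png

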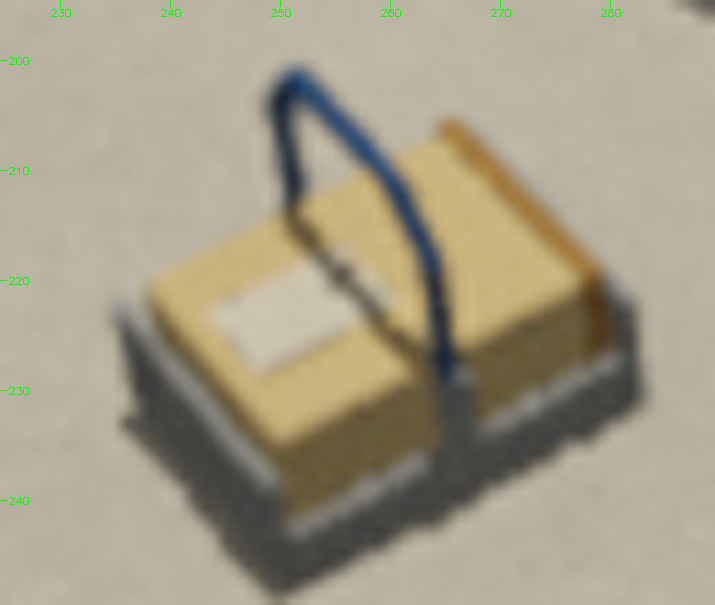

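View pics/s_stand.png

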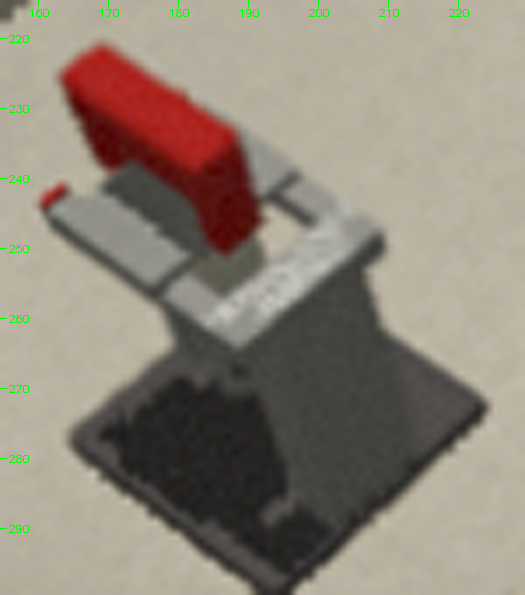

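View pics/s_gate.png

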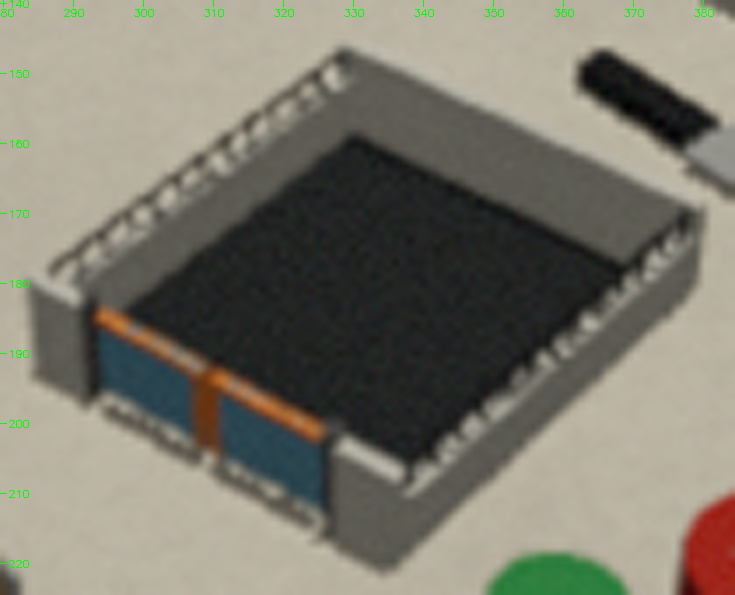

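```bash
cat >> h.py <<'E'
from scipy.optimize import least_squares
from workcell import bot
CI={n:bot.camera_info(n) for n in("scene","top")}
def proj(n,P):
    c=CI[n]; M=np.linalg.inv(c['cam_to_world']); p=np.atleast_2d(P)@M[:3,:3].T+M[:3,3]
    u=p[:,:2]/p[:,2:]; r2=(u**2).sum(1,keepdims=True); u=u*(1+c['k1']*r2)
    return u*[c['fx'],c['fy']]+[c['cx'],c['cy']]
def ray(n,px,z):
    c=CI[n]; d=(np.array(px)-[c['cx'],c['cy']])/[c['fx'],c['fy']]; u=d.copy()
    for _ in range(20): u=d/(1+c['k1']*(u@u))
    M=c['cam_to_world']; w=M[:3,:3]@np.r_[u,1]; return M[:3,3]+w*(z-M[2,3])/w[2]
def w(pose,P):
    x,y,a=pose[:3]; P=np.atleast_2d(P); c,s=np.cos(a),np.sin(a)
    return np.c_[x+c*P[:,0]-s*P[:,1],y+s*P[:,0]+c*P[:,1],P[:,2]]
def fit(obs,p0):
    f=lambda p:np.concatenate([(proj(n,w(p,np.array(q)/1000))-px).ravel() for n,q,px in obs])
    r=least_squares(f,p0,loss='soft_l1'); print(np.round(r.x,4),'yaw deg',round(np.degrees(r.x[2]),2))
    for (n,q,px),e in zip(obs,f(r.x).reshape(-1,2)): print(' ',n,q,np.round(e,1))
    return r.x
E
python3 - <<'E'
from h import *
t,s='top','scene'
print('gate');fit([(t,(0,70,57),(305.2,267.2)),(t,(0,-70,57),(299,220.5)),(s,(0,70,57),(293.8,184.9)),(s,(0,-70,57),(326,202.1)),(s,(246,106,0),(330,158.6)),(s,(246,-106,0),(368.9,177.4))],[.4,.1,1.6])
print('carrier');fit([(s,(-60,-45,0),(249.8,248.9)),(s,(-60,45,0),(235.6,233.2)),(s,(60,-45,0),(282.7,231.1)),(s,(-60,45,46),(235.3,222.7)),(s,(-60,-45,46),(250,238.6)),(s,(60,-45,46),(281.8,221.8)),(t,(-60,45,46),(387.6,264.6)),(t,(-60,-45,46),(389,235.6)),(t,(60,-45,0),(348.6,232.6)),(t,(60,45,0),(346.6,262.2)),(s,(0,0,112),(256.4,206.4)),(t,(0,0,112),(372.6,247.6))],[.4,-.1,1.6])
print('grip (scale pose)')
k=lambda p:(p[0]/5+339.6,p[1]/5+214.6)
m=lambda p:(p[0]/7+154.57,p[1]/7+214.57)
fit([(t,(-13,-42,199),k((665,68))),(t,(-13,42,199),k((703,215))),(t,(13,42,199),k((662,224))),(t,(13,-42,199),k((630,77))),
(s,(-13,42,199),m((62,75))),(s,(13,42,199),m((103,43))),(s,(13,-42,199),m((238,130))),(s,(-13,-42,199),m((192,165)))],[.4,-.3,1.6])
print('stand')
fit([(t,(65,60,0),k((418,65))),(t,(-65,60,0),k((468,268))),(s,(-65,-60,0),m((70,438))),(s,(65,-60,0),m((275,595))),(s,(65,60,0),m((488,408)))],[.4,-.3,0])
E
```

```text
gate
[0.4943 0.0767 1.7153] yaw deg 98.28
  top (0, 70, 57) [0.6 0.5]
  top (0, -70, 57) [-1.1 -0.7]
  scene (0, 70, 57) [-0.7 -0.6]
  scene (0, -70, 57) [-0.  -0.3]
  scene (246, 106, 0) [-1.1 -0. ]
  scene (246, -106, 0) [6.6 3.1]
carrier
[ 0.4751 -0.1192  1.4715] yaw deg 84.31
  scene (-60, -45, 0) [1.3 0.5]
  scene (-60, 45, 0) [ 1. -1.]
  scene (60, -45, 0) [0.9 0.4]
  scene (-60, 45, 46) [-0.9 -0.5]
  scene (-60, -45, 46) [-0.8  0.8]
  scene (60, -45, 46) [ 0.7 -0.3]
  top (-60, 45, 46) [0.9 0.8]
  top (-60, -45, 46) [ 1.  -0.9]
  top (60, -45, 0) [-0.5  0.2]
  top (60, 45, 0) [-0.4  0.2]
  scene (0, 0, 112) [-0.4  0.2]
  top (0, 0, 112) [-0.   0.4]
grip (scale pose)
[ 0.4762 -0.3672  1.7411] yaw deg 99.76
  top (-13, -42, 199) [ 1.2 -1.6]
  top (-13, 42, 199) [1.3 0.9]
  top (13, 42, 199) [0.1 1.3]
  top (13, -42, 199) [-1.2 -1.4]
  scene (-13, 42, 199) [-1.6 -0.7]
  scene (13, 42, 199) [ 0.4 -1.8]
  scene (13, -42, 199) [ 1.6 -0.1]
  scene (-13, -42, 199) [0.2 1. ]
stand
[ 0.4803 -0.3643  0.169 ] yaw deg 9.68
  top (65, 60, 0) [-1.2  0.4]
  top (-65, 60, 0) [-1.8  1.3]
  scene (-65, -60, 0) [-0.4  0.8]
  scene (65, -60, 0) [-0.5  1.7]
  scene (65, 60, 0) [0.4 0.5]
```

Call:
{"api": "drive_tool", "payload": {"series": [[100,0.015,0.045,0.01,-0.04],[100,0.015,0.045,0.01,-0.04],[100,0.015,0.045,0,-0.04],[100,0.015,0.045,0,-0.04],[100,0.043,0.009,0,0],[100,0.043,0.009,0,0],[100,0.043,0.009,0,0],[100,0.043,0.009,0,0]], "newtons": 60}}

```text
clock: 2.1
position: [0.4337, -0.3678, 0.2522]
tool_rot: [3.14, 0.001, 0.152]
force: [-0.6, -1.6, 0.0]
grip_width: 0.0855
```

Call:
{"api": "drive_tool", "payload": {"series": [[100,0.042,0.001,0,0.018],[100,0,0,-0.03,0],[100,0,0,-0.03,0],[100,0,0,-0.03,0],[100,0,0,0,0]]}}

```text
clock: 2.6
position: [0.4851, -0.3623, 0.1597]
tool_rot: [3.14, -0.004, 0.18]
force: [0.5, -0.5, 0.5]
grip_width: 0.0855
```

Run:
```python
from h import *
o=bot.observe(); print(o['clock'],o['position'],o['tool_rot'],o['qpos'],o['force'])
for n in("scene",): cv2.imwrite(f'pics/{n}1.png',bot.grab_frame(n)[:,:,::-1])
crop('pics/scene1.png',130,170,240,300,5,'pics/s1.png')
```

```text
2.6 [ 0.48507719 -0.3622733   0.15970443] [ 3.13977292 -0.00352412  0.1797973 ] [ 0.61972122  0.5712386  -0.10920093  1.71978228  0.07724183  0.85089879
 -0.91400833] [ 0.53836762 -0.49350431  0.51730346]
```

View pics/s1.png

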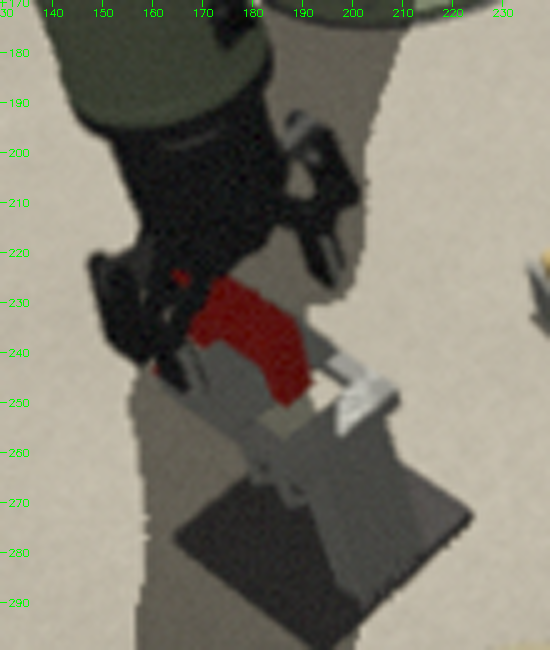

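Call:
{"api": "drive_tool", "payload": {"series": [[100,-0.008,-0.004,0,-0.008],[100,0,0,0,0],[30,0,0,0,0],[0,0,0,0,0],[0,0,0,0,0],[0,0,0,0,0],[0,0,0,0,0]], "newtons": 60}}

```text
clock: 3.35
position: [0.4788, -0.3695, 0.1687]
tool_rot: [3.132, -0.011, 0.169]
force: [-0.9, -0.0, 0.4]
grip_width: 0.0254
```

Call:
{"api": "drive_tool", "payload": {"series": [[0,0,0,0.01,0],[0,0,0,0.02,0],[0,0,0,0.03,0],[0,0,0,0.03,0],[0,0,0,0.03,0],[0,0,0,0.02,0],[0,0,0,0,0]]}}

```text
clock: 4.05
position: [0.4773, -0.3678, 0.3158]
tool_rot: [3.135, -0.009, 0.17]
force: [0.0, 0.1, -2.7]
grip_width: 0.0254
```

Run:
```python
from h import *
o=bot.observe(); print(o['clock'],o['position'],o['tool_rot'],o['qpos'],o['force'])
for n in("scene","top"): cv2.imwrite(f'pics/{n}2.png',bot.grab_frame(n)[:,:,::-1])
crop('pics/scene2.png',130,150,240,300,4,'pics/s2.png')
crop('pics/top2.png',400,180,540,300,5,'pics/t2.png')
```

```text
4.05 [ 0.4772745  -0.3677596   0.31583407] [ 3.13479137 -0.00895467  0.1702934 ] [ 0.635823    0.40609513 -0.10927828  1.56161739  0.04621402  1.16519714
 -0.88292841] [ 0.01634126  0.07047134 -2.67971977]
```

View pics/s2.png

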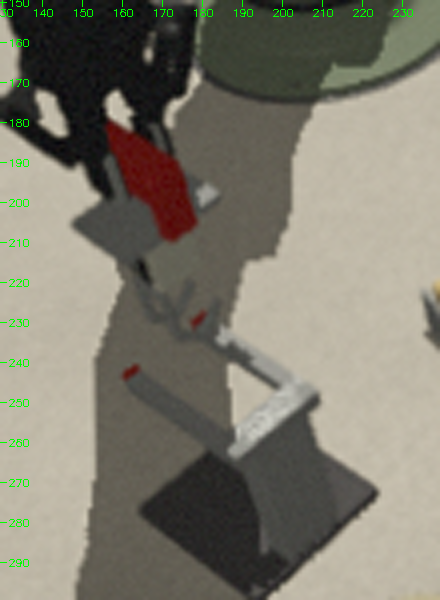

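View pics/t2.png

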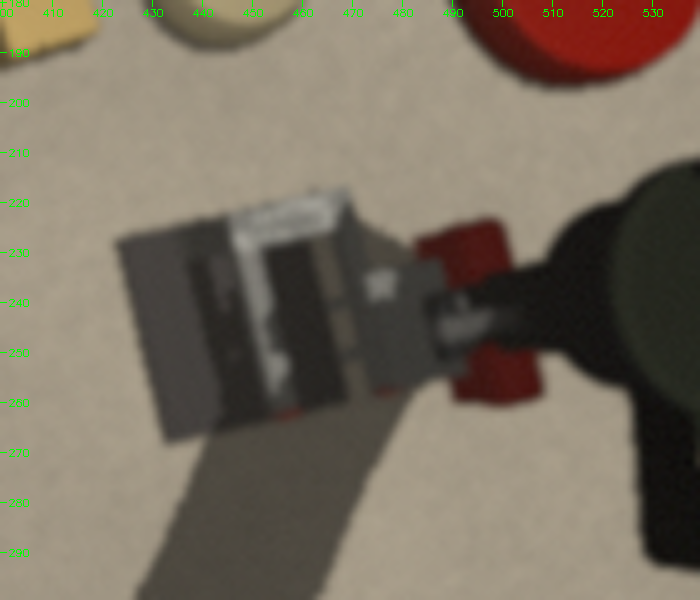

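Run:
```python
from h import *
t,s='top','scene'
fit([(s,(-41,-30,142),(162.4,242.6)),(s,(-41,30,142),(179.1,229.6)),(t,(-41,30,142),(457.2,262.2)),(t,(-41,-30,142),(476.6,257.6)),
 (t,(65,60,0),(423.2,227.6)),(t,(-65,60,0),(433.2,268.2))],[.476,-.366,.17])
print(ray(t,(495.2,242.6),.346))
g=fit([(t,(0,70,57),(305.2,267.2)),(t,(0,-70,57),(299,220.5)),(s,(0,70,57),(293.8,184.9)),(s,(0,-70,57),(326,202.1)),(s,(246,106,0),(330,158.6))],[.4,.1,1.6])
print(ray(t,(372.6,247.6),.112),ray(s,(256.4,206.4),.112))
print(w(g,[-.15,0,0]))
```

```text
[ 0.4759 -0.368   0.1388] yaw deg 7.95
  scene (-41, -30, 142) [0.1 0.2]
  scene (-41, 30, 142) [1.2 0.4]
  top (-41, 30, 142) [ 0.  -0.9]
  top (-41, -30, 142) [ 1.4 -0.2]
  top (65, 60, 0) [0.5 1.1]
  top (-65, 60, 0) [-1.2  2.3]
[ 0.47294267 -0.35403597  0.346     ]
[0.495  0.0763 1.6981] yaw deg 97.29
  top (0, 70, 57) [0.3 0.3]
  top (0, -70, 57) [-0.6 -1. ]
  scene (0, 70, 57) [-0.4 -0.6]
  scene (0, -70, 57) [-0.2  0. ]
  scene (246, 106, 0) [0.1 0.3]
[ 0.47608578 -0.11931022  0.112     ] [ 0.4753897  -0.11791765  0.112     ]
[[ 0.51403129 -0.07249117  0.        ]]
```

Call:
{"api": "drive_tool", "payload": {"series": [[0,-0.001,0.03,0,-0.045],[0,-0.001,0.036,0,-0.045],[0,-0.001,0.036,0,-0.045],[0,-0.001,0.036,0,-0.045],[0,-0.001,0.03,-0.01,-0.045],[0,0,0.01,-0.03,-0.03],[0,0,0,-0.03,0],[0,0,0,-0.02,0],[0,0,0,0,0]]}}

```text
clock: 5.05
position: [0.464, -0.1798, 0.208]
tool_rot: [-3.139, 0.01, -0.094]
force: [-0.0, -0.3, -2.6]
grip_width: 0.0252
```

Run:
```python
from h import *
o=bot.observe(); print(o['clock'],o['position'],o['tool_rot'],o['qpos'],o['force'])
for n in("scene","top"): cv2.imwrite(f'pics/{n}3.png',bot.grab_frame(n)[:,:,::-1])
crop('pics/scene3.png',180,150,300,260,6,'pics/s3.png')
crop('pics/top3.png',340,190,460,290,6,'pics/t3.png')
```

```text
5.05 [ 0.46401773 -0.17976821  0.20796946] [-3.13941585  0.01005951 -0.09425951] [ 0.36085188  0.3581427  -0.13968012  1.94120118  0.06356778  0.85672409
 -1.47729745] [-0.02719719 -0.33602966 -2.58822346]
```

View pics/s3.png

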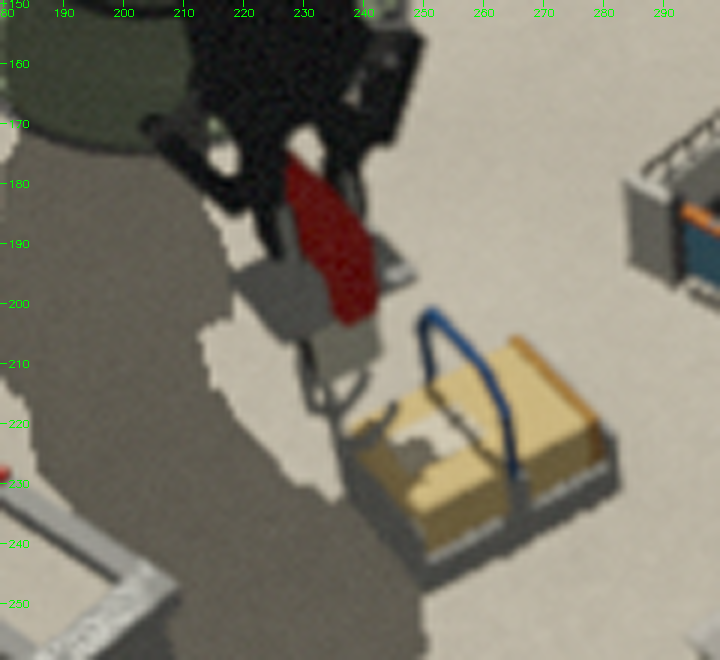

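View pics/t3.png

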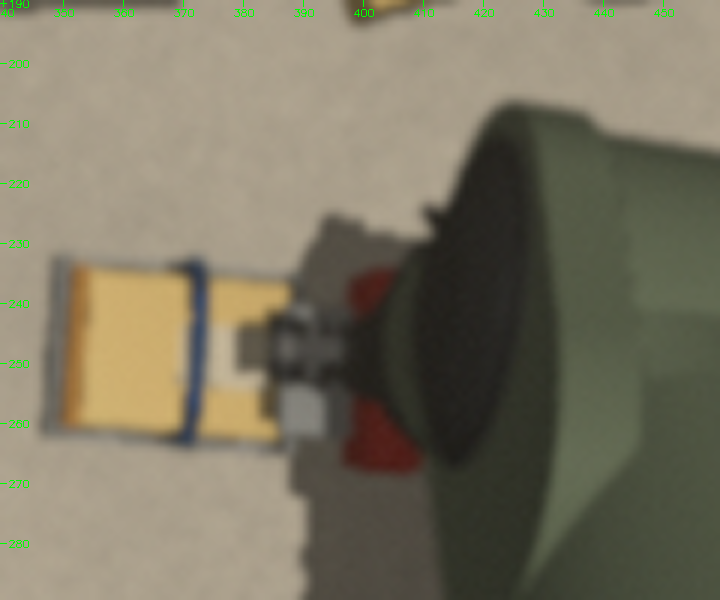

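```bash
cat >> h.py <<'E'
def scaleproj(tcp,yaw,dz=0.0163,stretch=.0025):
    p=[tcp[0],tcp[1],yaw+np.pi/2]; g=tcp[2]+dz; seat=g-.133-stretch
    for nm,q in [('seat',(0,0,seat)),('tipA',(.018,.0135,seat+.008)),('tipB',(.018,-.0135,seat+.008)),('botA',(0,.0135,seat-.0135)),('botB',(0,-.0135,seat-.0135)),('fl++',(.037,.028,g-.037)),('fl-+',(-.037,.028,g-.037)),('fl+-',(.037,-.028,g-.037)),('bar+-top',(.013,-.042,g+.014)),('bar++top',(.013,.042,g+.014))]:
        W=w(p,[q]); print(nm,np.round(W[0],4),'scene',np.round(proj('scene',W)[0],1),'top',np.round(proj('top',W)[0],1))
E
python3 - <<'E'
from h import *
o=bot.observe(); scaleproj(o['position'],o['tool_rot'][2])
E
```

```text
seat [ 0.4654 -0.1805  0.0913] scene [238.4 219.8] top [393.1 251. ]
tipA [ 0.4536 -0.1613  0.0993] scene [241.  212.8] top [387.2 255.4]
tipB [ 0.4805 -0.1638  0.0993] scene [245.5 217.8] top [387.6 245.7]
botA [ 0.4519 -0.1792  0.0778] scene [236.8 220.4] top [391.9 255.8]
botB [ 0.4788 -0.1818  0.0778] scene [241.3 225.6] top [392.4 246.3]
fl++ [ 0.441  -0.141   0.1898] scene [239.8 184.9] top [386.5 260.4]
fl-+ [ 0.434  -0.2147  0.1898] scene [217.  195.7] top [415.1 262.2]
fl+- [ 0.4967 -0.1463  0.1898] scene [249.8 195.1] top [387.5 238.4]
bar+-top [ 0.5084 -0.1715  0.2408] scene [242.4 187.6] top [401.6 232.2]
bar++top [ 0.4248 -0.1636  0.2408] scene [227.4 172.1] top [400.2 267. ]
```

Call:
{"api": "drive_tool", "payload": {"series": [[0,0.008,0,0,0],[0,0.001,0.01,0,0],[0,0.001,0.012,0,0],[0,0.001,0.012,0,0],[0,0.001,0.012,0,0],[0,0.001,0.01,0,0],[0,0,0.002,0,0],[0,0,0,0,0]]}}

```text
clock: 5.95
position: [0.4811, -0.1167, 0.214]
tool_rot: [-3.141, 0.001, -0.094]
force: [0.3, 0.5, -2.4]
grip_width: 0.025
```

Run:
```python
from h import *
o=bot.observe(); print(o['clock'],o['position'],o['tool_rot'],o['force'])
for n in("scene",): cv2.imwrite(f'pics/{n}4.png',bot.grab_frame(n)[:,:,::-1])
crop('pics/scene4.png',205,170,295,260,7,'pics/s4.png')
scaleproj(o['position'],o['tool_rot'][2])
```

```text
5.95 [ 0.48109507 -0.11672913  0.2140292 ] [-3.14060728e+00  1.30429493e-03 -9.37799773e-02] [ 0.2679566   0.50442047 -2.38089359]
seat [ 0.4811 -0.1167  0.0948] scene [258.5 211.2] top [370.6 246. ]
tipA [ 0.4693 -0.0975  0.1028] scene [260.9 204.4] top [364.4 250.4]
tipB [ 0.4962 -0.1001  0.1028] scene [265.7 209.2] top [364.9 240.6]
botA [ 0.4677 -0.1155  0.0813] scene [256.7 212. ] top [369.7 250.9]
botB [ 0.4945 -0.118   0.0813] scene [261.3 216.9] top [370.2 241.4]
fl++ [ 0.4567 -0.0773  0.1933] scene [260.5 176.6] top [361.5 254.9]
fl-+ [ 0.4498 -0.1509  0.1933] scene [238.6 187. ] top [390.5 256.8]
fl+- [ 0.5124 -0.0825  0.1933] scene [270.9 186.4] top [362.7 232.8]
bar+-top [ 0.5241 -0.1077  0.2443] scene [264.7 178.6] top [375.6 226.3]
bar++top [ 0.4405 -0.0999  0.2443] scene [248.9 163.8] top [373.9 261.3]
```

View pics/s4.png

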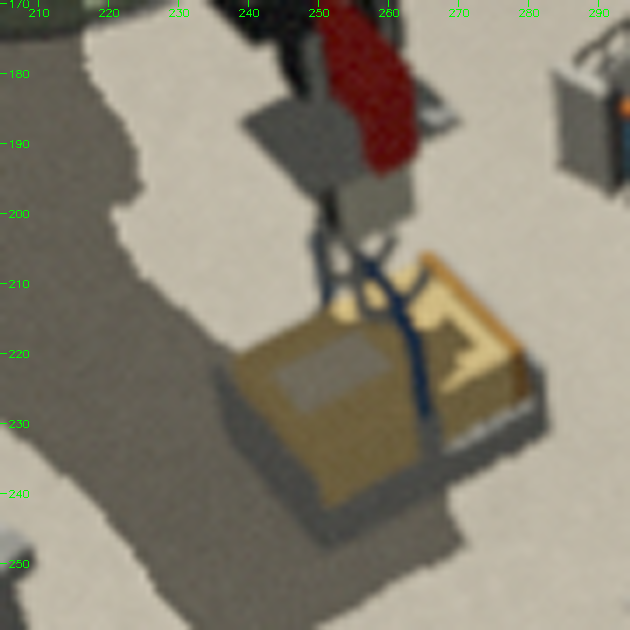

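Call:
{"api": "drive_tool", "payload": {"series": [[0,0,0,0.005,0],[0,0,0,0.005,0],[0,0,0,0.005,0],[0,0,0,0.005,0],[0,0,0,0.005,0],[0,0,0,0,0],[0,0,0,0,0]]}}

```text
clock: 6.7
position: [0.4805, -0.119, 0.2414]
tool_rot: [-3.141, 0.002, -0.097]
force: [0.2, -1.4, -5.9]
grip_width: 0.0252
```

Run:
```python
from h import *
o=bot.observe(); print(o['clock'],o['position'],o['tool_rot'],o['force'])
for n in("scene",): cv2.imwrite(f'pics/{n}5.png',bot.grab_frame(n)[:,:,::-1])
crop('pics/scene5.png',205,170,295,260,7,'pics/s5.png')
```

```text
6.7 [ 0.48054975 -0.1189502   0.24136888] [-3.14135316e+00  1.64662186e-03 -9.68818867e-02] [ 0.21942221 -1.41736383 -5.86947977]
```

View pics/s5.png

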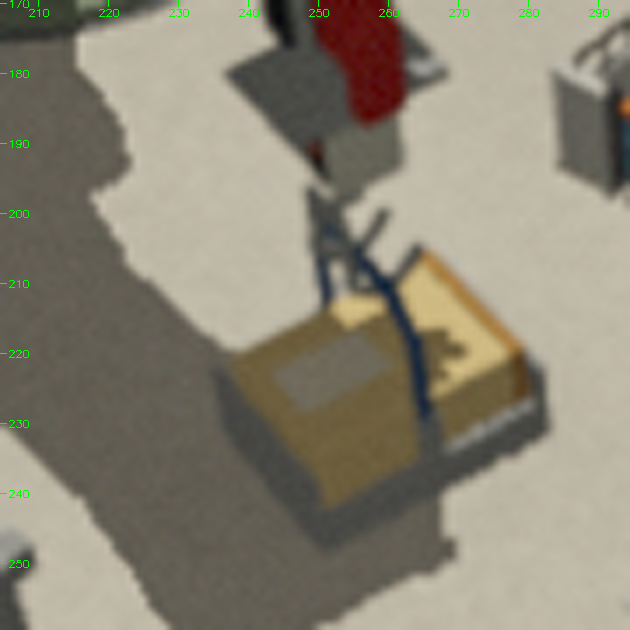

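Call:
{"api": "drive_tool", "payload": {"series": [[0,0,0,0.005,0],[0,0,0,0.005,0],[0,0,0,0.005,0],[0,0,0,0.005,0],[0,0,0,0.006,0],[0,0,0,0.006,0],[0,0,0,0.006,0],[0,0,0,0.006,0],[0,0,0,0.006,0],[0,0,0,0.004,0],[0,0,0,0,0]]}}

```text
clock: 7.85
position: [0.4802, -0.1186, 0.3]
tool_rot: [-3.141, 0.002, -0.097]
force: [0.5, -0.0, -7.2]
grip_width: 0.0251
```

Run:
```python
from h import *
o=bot.observe(); print(o['clock'],o['position'],o['tool_rot'],o['force'])
for n in("scene",): cv2.imwrite(f'pics/{n}6.png',bot.grab_frame(n)[:,:,::-1])
crop('pics/scene6.png',205,150,295,260,6,'pics/s6.png')
```

```text
7.85 [ 0.48017115 -0.11860543  0.29998966] [-3.14104373e+00  2.48772751e-03 -9.65829359e-02] [ 5.40371877e-01 -4.23583297e-03 -7.19513371e+00]
```

View pics/s6.png

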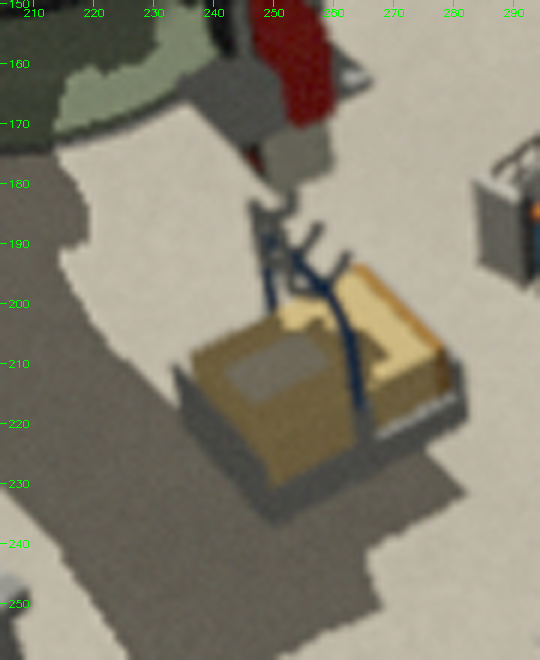

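Call:
{"api": "drive_tool", "payload": {"series": [[0,0,0,0,0],[0,0,0,0,0],[0,0,0,0,0],[0,0,0,0,0],[0,0,0,0,0],[0,0,0,0,0],[0,0,0,0,0],[0,0,0,0,0],[0,0,0,0,0],[0,0,0,0,0],[0,0,0,0,0],[0,0,0,0,0]]}}

```text
clock: 9.1
position: [0.4797, -0.1185, 0.2987]
tool_rot: [-3.141, 0.004, -0.096]
force: [-0.2, 0.5, -6.4]
grip_width: 0.025
```

Call:
{"api": "drive_tool", "payload": {"series": [[0,0,0,0,0],[0,0,0,0,0],[0,0,0,0,0],[0,0,0,0,0]]}}

```text
clock: 9.5
position: [0.4796, -0.1185, 0.2987]
tool_rot: [-3.141, 0.005, -0.097]
force: [0.5, -0.6, -6.8]
grip_width: 0.0253
```

Call:
{"api": "drive_tool", "payload": {"series": [[0,0.002,0.002,0,0.01],[0,0.003,0.004,0,0.02],[0,0.004,0.005,0,0.024],[0,0.004,0.005,0,0.024],[0,0.004,0.005,0,0.024],[0,0.004,0.005,0,0.024],[0,0.004,0.005,0,0.024],[0,0.004,0.005,0,0.024],[0,0.003,0.004,0,0.02],[0,0.002,0.002,0,0.01],[0,0,0,0,0],[0,0,0,0,0]]}}

```text
clock: 10.7
position: [0.5171, -0.0718, 0.2985]
tool_rot: [-3.14, 0.005, 0.128]
force: [0.3, 0.3, -7.5]
grip_width: 0.0251
```

Call:
{"api": "drive_tool", "payload": {"series": [[0,0.001,0,-0.004,0.001],[0,0,0,-0.007,0],[0,0,0,-0.008,0],[0,0,0,-0.008,0],[0,0,0,-0.006,0],[0,0,0,-0.004,0],[0,0,0,-0.002,0],[0,0,0,0,0],[0,0,0,0,0]]}}

```text
clock: 11.6
position: [0.5174, -0.0727, 0.2553]
tool_rot: [-3.14, 0.006, 0.127]
force: [0.1, 0.2, -6.9]
grip_width: 0.0254
```

Run:
```python
from h import *
o=bot.observe(); print(o['clock'],o['position'],o['tool_rot'],o['force'])
for n in("scene","top"): cv2.imwrite(f'pics/{n}7.png',bot.grab_frame(n)[:,:,::-1])
crop('pics/scene7.png',235,150,345,250,6,'pics/s7.png')
crop('pics/top7.png',295,190,415,290,6,'pics/t7.png')
```

```text
11.6 [ 0.51737032 -0.07269008  0.25527096] [-3.14042422  0.0059704   0.12700578] [ 0.1443664   0.16486181 -6.86745795]
```

View pics/s7.png

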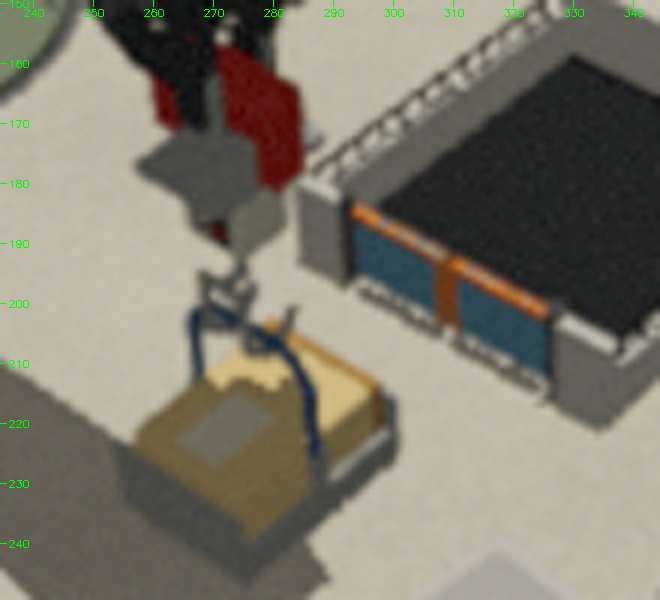

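View pics/t7.png

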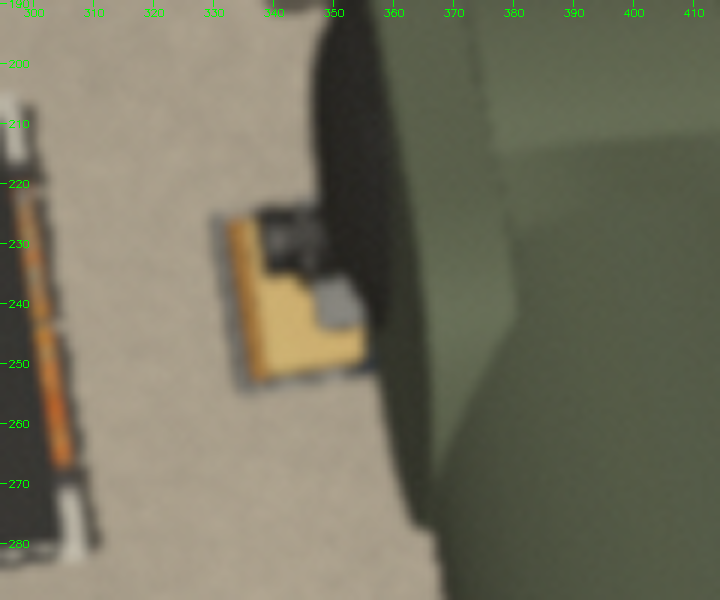

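Run:
```python
from h import *
t,s='top','scene'
k=lambda p:(p[0]/6+294.6,p[1]/6+189.6); m=lambda p:(p[0]/6+234.6,p[1]/6+149.6)
p=fit([(t,(60,-45,2),k((212,217))),(t,(60,45,2),k((238,395))),(s,(-60,-45,2),m((247,585))),(s,(60,-45,2),m((397,462))),(s,(-60,45,48),m((120,437))),(s,(60,-45,48),m((393,395)))],[.51,-.07,1.7])
g=np.array([.495,.0763,1.703]); d=p[:2]-g[:2]; c,sn=np.cos(g[2]),np.sin(g[2])
print('in gate',c*d[0]+sn*d[1],-sn*d[0]+c*d[1],p[2]-g[2])
```

```text
[ 0.5094 -0.0722  1.6803] yaw deg 96.28
  top (60, -45, 2) [-0.3  0.3]
  top (60, 45, 2) [-0.6  0. ]
  scene (-60, -45, 2) [-0.8  0.6]
  scene (60, -45, 2) [ 0.6 -0.8]
  scene (-60, 45, 48) [-1.5  1.2]
  scene (60, -45, 48) [0.7 0.2]
in gate -0.14914746068988202 0.005265467965085906 -0.022658842817418146
```

Call:
{"api": "drive_tool", "payload": {"series": [[0,0.002,0,0,0.01],[0,0.002,0,0,0.008],[0,0,0,0,0],[0,0,0,-0.002,0],[0,0,0,-0.003,0],[0,0,0,-0.004,0],[0,0,0,-0.005,0],[0,0,0,-0.005,0],[0,0,0,-0.005,0],[0,0,0,-0.005,0],[0,0,0,0,0]]}}

```text
clock: 12.8
position: [0.5223, -0.0726, 0.2245]
tool_rot: [-3.141, 0.004, 0.147]
force: [0.2, -0.4, -2.5]
grip_width: 0.025
```

Call:
{"api": "drive_tool", "payload": {"series": [[0,0,0,-0.006,0],[0,0,0,-0.006,0],[0,0,0,-0.001,0],[0,0,0,0,0]]}}

```text
clock: 13.2
position: [0.5226, -0.0727, 0.2105]
tool_rot: [-3.141, 0.004, 0.147]
force: [-1.2, 0.5, -2.5]
grip_width: 0.0251
```

Run:
```python
from h import *
o=bot.observe(); print(o['clock'],o['position'],o['tool_rot'],o['force'])
for n in("scene",): cv2.imwrite(f'pics/{n}8.png',bot.grab_frame(n)[:,:,::-1])
crop('pics/scene8.png',235,150,345,250,6,'pics/s8.png')
```

```text
13.2 [ 0.52255851 -0.07267291  0.21048552] [-3.14093413  0.00353808  0.14666347] [-1.20912712  0.45002685 -2.48410199]
```

View pics/s8.png

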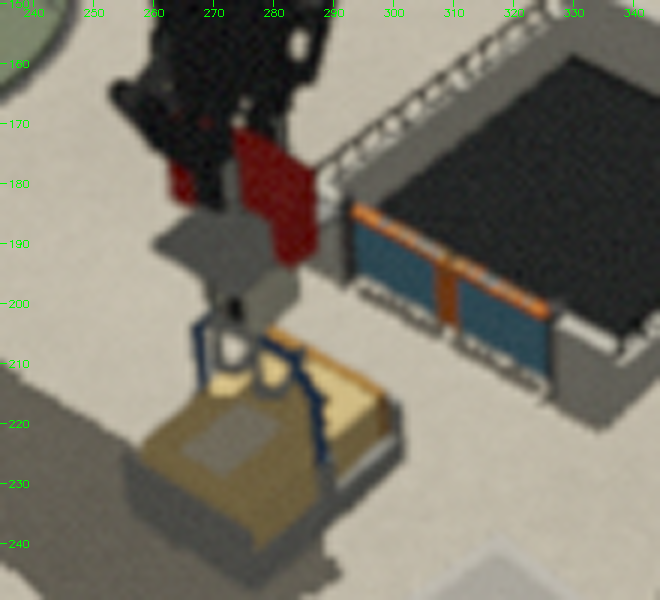

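Call:
{"api": "drive_tool", "payload": {"series": [[0,0.001,-0.008,-0.001,0],[0,0.002,-0.01,-0.001,0],[0,0.002,-0.012,-0.001,0],[0,0.002,-0.012,-0.001,0],[0,0.002,-0.012,0,0],[0,0.002,-0.012,0,0],[0,0,-0.006,0,0],[0,0,0,0,0]]}}

```text
clock: 14.05
position: [0.5345, -0.1534, 0.2066]
tool_rot: [3.141, 0.003, 0.144]
force: [-0.3, 1.7, -3.0]
grip_width: 0.0251
```

Run:
```python
from h import *
o=bot.observe(); print(o['clock'],o['position'],o['tool_rot'],o['force'])
for n in("scene",): cv2.imwrite(f'pics/{n}9.png',bot.grab_frame(n)[:,:,::-1])
crop('pics/scene9.png',215,150,325,250,6,'pics/s9.png')
```

```text
14.05 [ 0.53447375 -0.15342366  0.20658348] [3.14124110e+00 2.90470710e-03 1.44070349e-01] [-0.27015943  1.65605696 -3.012205  ]
```

View pics/s9.png

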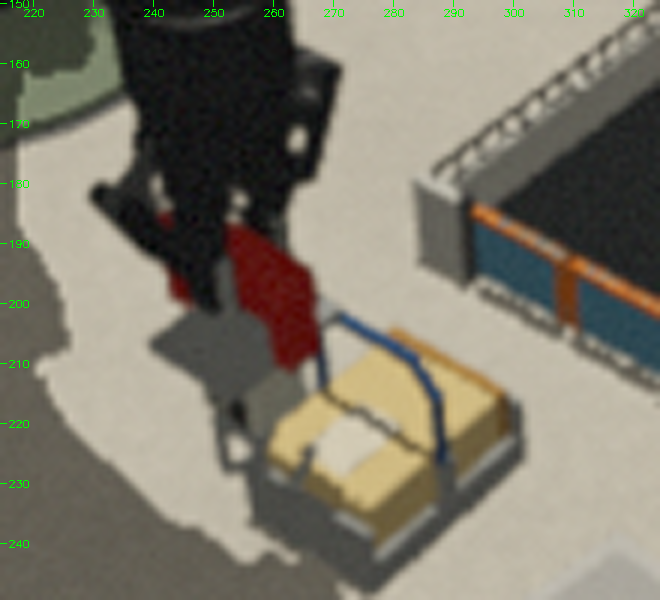

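Call:
{"api": "drive_tool", "payload": {"series": [[0,0,-0.005,0.03,0],[0,0,-0.01,0.04,0],[0,-0.004,-0.02,0.03,0.005],[0,-0.01,-0.036,0.01,0.005],[0,-0.01,-0.04,0,0.005],[0,-0.01,-0.04,0,0.005],[0,-0.01,-0.036,0,0.005],[0,-0.006,-0.02,0,0],[0,0,0,0,0]]}}

```text
clock: 15.0
position: [0.4822, -0.3599, 0.322]
tool_rot: [-3.141, 0.002, 0.182]
force: [-0.2, -0.3, -1.9]
grip_width: 0.0252
```

Call:
{"api": "drive_tool", "payload": {"series": [[0,-0.0035,-0.0085,0,-0.012],[0,0,0,0,0]]}}

```text
clock: 15.2
position: [0.4788, -0.3677, 0.3219]
tool_rot: [-3.14, 0.002, 0.17]
force: [0.9, -0.1, -1.7]
grip_width: 0.0254
```

Run:
```python
from h import *
o=bot.observe(); print(o['clock'],o['position'],o['tool_rot'],o['force'])
for n in("scene","top"): cv2.imwrite(f'pics/{n}10.png',bot.grab_frame(n)[:,:,::-1])
crop('pics/scene10.png',130,150,240,300,4,'pics/s10.png')
crop('pics/top10.png',400,180,540,300,5,'pics/t10.png')
```

```text
15.2 [ 0.47882314 -0.36771996  0.32189017] [-3.13974120e+00  2.05165365e-03  1.70281385e-01] [ 0.87931651 -0.13134183 -1.71707899]
```

View pics/s10.png

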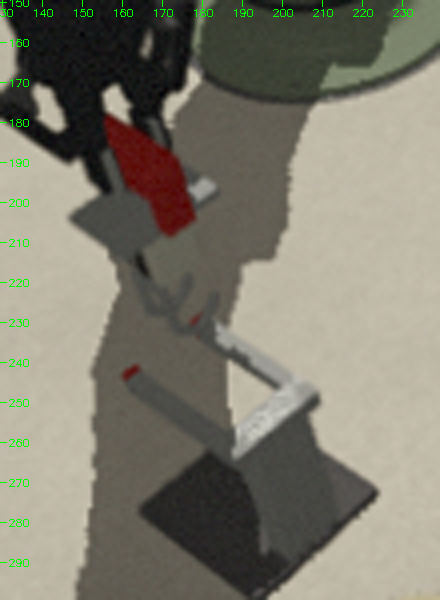

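View pics/t10.png

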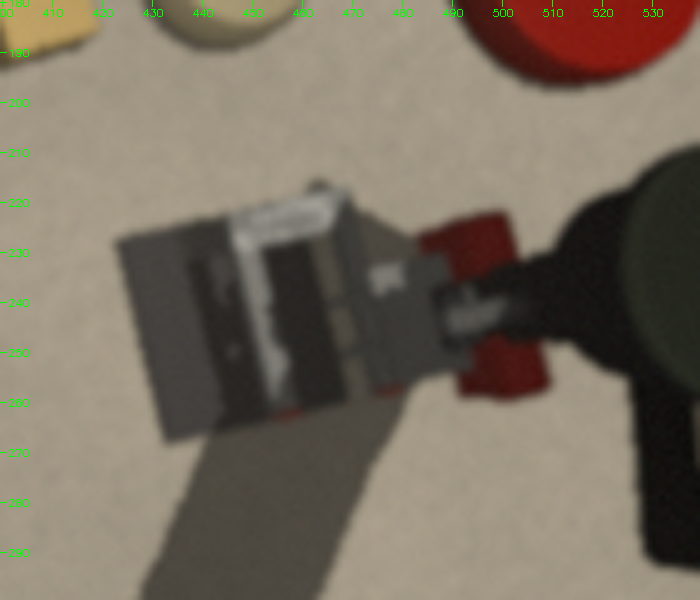

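Call:
{"api": "drive_tool", "payload": {"series": [[0,-0.0005,-0.0008,-0.02,0],[0,0,0,-0.03,0],[0,0,0,-0.03,0],[0,0,0,-0.02,0],[0,0,0,-0.01,0],[0,0,0,0,0]]}}

```text
clock: 15.9
position: [0.4828, -0.3612, 0.21]
tool_rot: [-3.14, -0.003, 0.181]
force: [-0.1, -0.2, -2.0]
grip_width: 0.0251
```

Call:
{"api": "drive_tool", "payload": {"series": [[0,0,0,0.006,0],[0,-0.0045,-0.0075,0,-0.011],[0,0,0,0,0]]}}

```text
clock: 16.2
position: [0.4794, -0.3694, 0.2194]
tool_rot: [3.141, -0.005, 0.17]
force: [-0.4, 0.2, -2.4]
grip_width: 0.0254
```

Call:
{"api": "drive_tool", "payload": {"series": [[0,-0.0003,-0.0003,-0.008,-0.001],[0,-0.0003,-0.0005,-0.008,-0.001],[0,-0.0003,-0.0005,-0.008,-0.001],[0,0,0,0,0]]}}

```text
clock: 16.6
position: [0.4784, -0.3713, 0.1944]
tool_rot: [3.14, -0.007, 0.166]
force: [-0.5, -0.1, -2.9]
grip_width: 0.0252
```

Call:
{"api": "drive_tool", "payload": {"series": [[0,0,0.002,-0.006,0.002],[0,0,0,-0.007,0],[0,0,0,-0.007,0],[0,0,0,-0.003,0],[0,0,0,0,0]]}}

```text
clock: 17.1
position: [0.4785, -0.3688, 0.1689]
tool_rot: [3.141, -0.006, 0.169]
force: [-0.8, 0.4, 0.4]
grip_width: 0.025
```

Run:
```python
from h import *
o=bot.observe(); print(o['clock'],o['position'],o['tool_rot'],o['force'])
for n in("scene","top"): cv2.imwrite(f'pics/{n}11.png',bot.grab_frame(n)[:,:,::-1])
crop('pics/scene11.png',130,170,240,300,5,'pics/s11.png')
crop('pics/top11.png',400,180,540,300,5,'pics/t11.png')
```

```text
17.1 [ 0.47848212 -0.36877278  0.1688586 ] [ 3.14061904 -0.00613336  0.16895212] [-0.84321345  0.37227113  0.35604838]
```

View pics/s11.png

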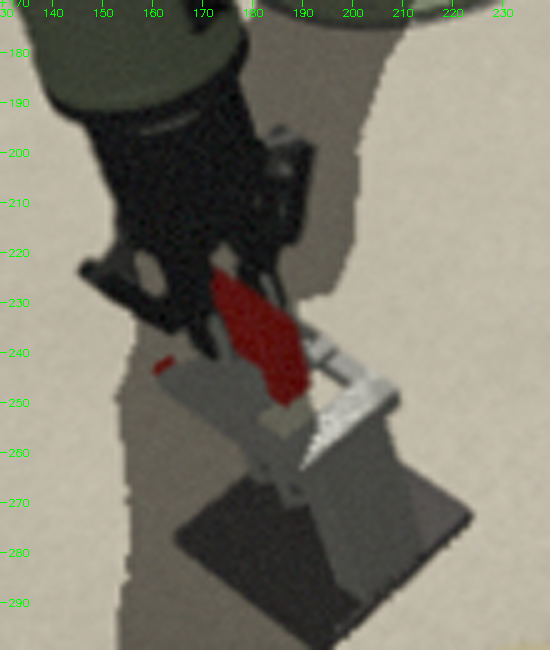

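View pics/t11.png

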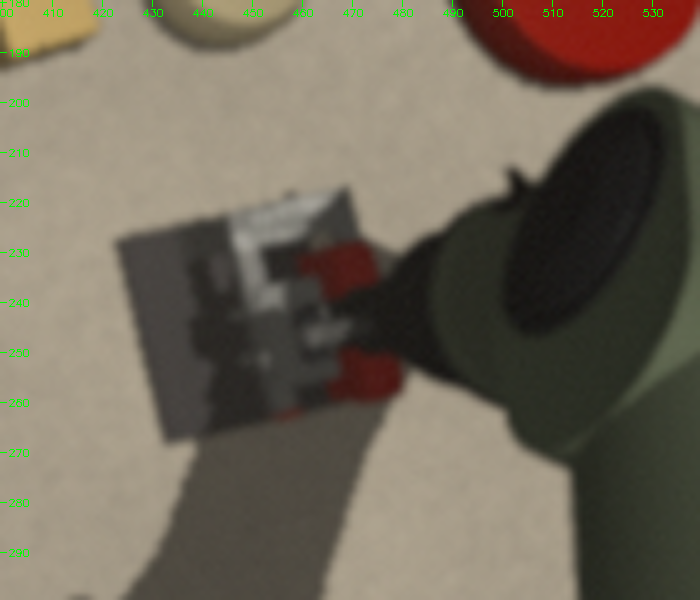

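Call:
{"api": "drive_tool", "payload": {"series": [[30,0,0,0,0],[60,0,0,0,0],[100,0,0,0,0],[100,0,0,0,0],[100,0,0,0.01,0],[100,0,0,0.03,0],[100,0,0,0.04,0],[100,0,0,0.03,0],[100,0,0,0,0]]}}

```text
clock: 18.1
position: [0.4785, -0.3688, 0.2871]
tool_rot: [3.139, -0.008, 0.169]
force: [0.3, 0.8, 1.0]
grip_width: 0.0854
```

Run:
```python
from h import *
o=bot.observe(); print(o['clock'],o['position'],o['tool_rot'],o['force'],o['qpos'])
for n in("scene","top"): cv2.imwrite(f'pics/{n}12.png',bot.grab_frame(n)[:,:,::-1])
crop('pics/scene12.png',150,150,345,300,4,'pics/s12.png')
```

```text
18.1 [ 0.47852088 -0.36876278  0.28711836] [ 3.13917363 -0.00810283  0.1689029 ] [0.33387192 0.75296877 0.95500901] [ 0.64949297  0.43399677 -0.12675399  1.59306626  0.05557624  1.11045572
 -0.89183323]
```

View pics/s12.png

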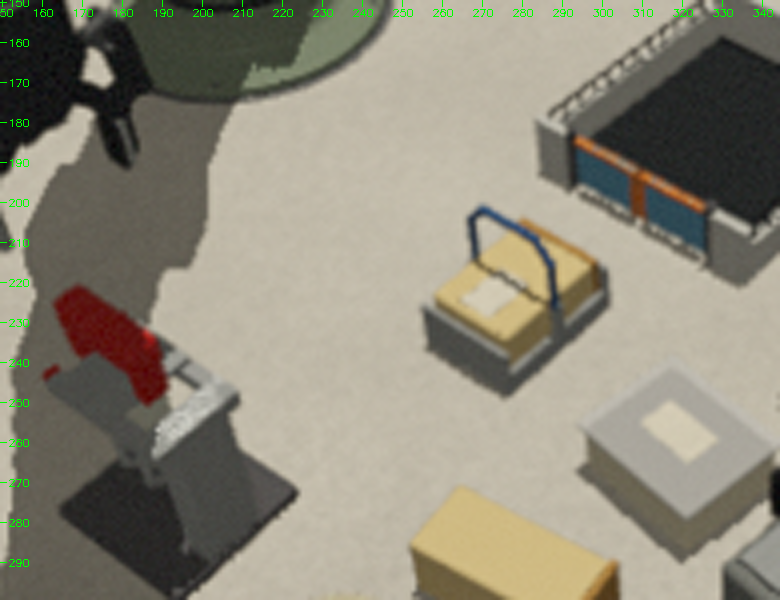

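View pics/top12.png

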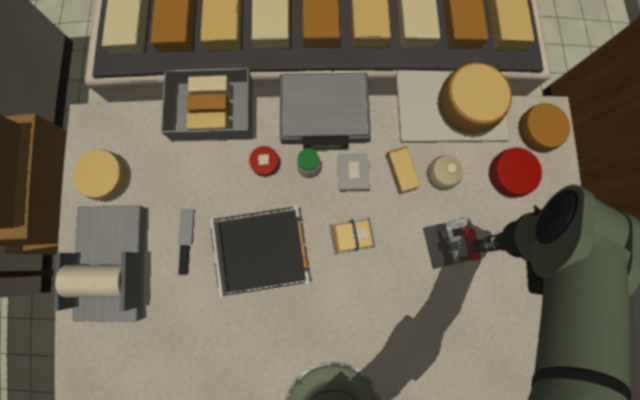

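Run:
```python
from h import *
crop('pics/scene12.png',245,190,310,255,10,'pics/s12c.png')
crop('pics/top12.png',285,200,385,290,7,'pics/t12c.png')
```

```text
(no output)
```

View pics/s12c.png

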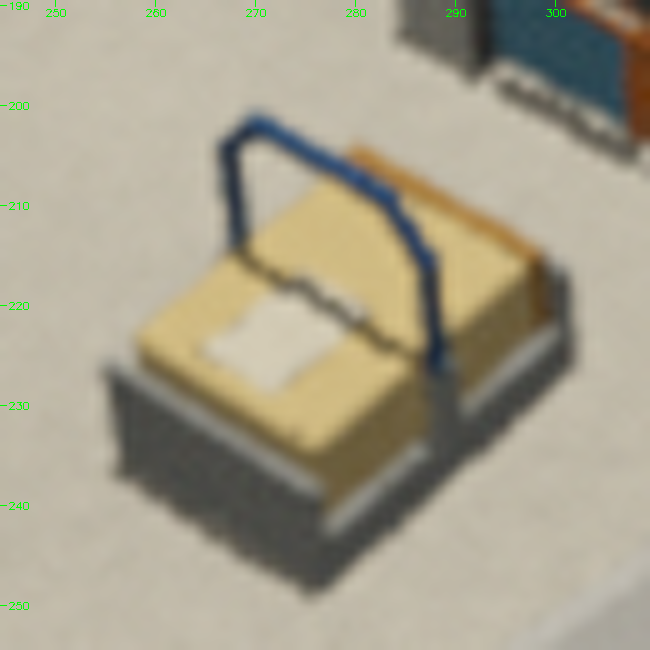

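View pics/t12c.png

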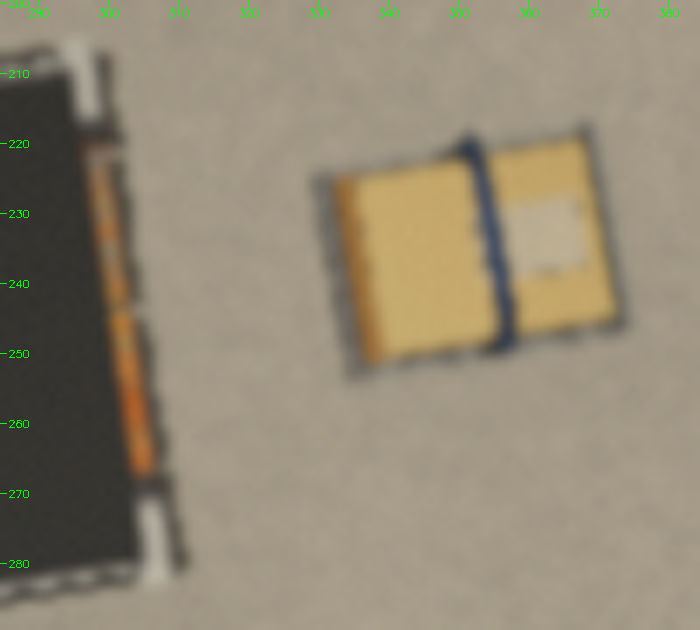

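Run:
```python
from h import *
t,s='top','scene'
k=lambda p:(p[0]/7+284.57,p[1]/7+199.57); m=lambda p:(p[0]/10+244.55,p[1]/10+189.55)
p=fit([(t,(60,-45,0),k((313,177))),(t,(60,45,0),k((350,377))),(t,(-60,-45,46),k((592,130))),(t,(-60,45,46),k((628,325))),
(s,(-60,-45,0),m((313,595))),(s,(-60,45,0),m((118,475))),(s,(60,-45,0),m((575,368))),(s,(-60,45,46),m((105,368))),(s,(60,-45,46),m((570,270))),(s,(-60,-45,46),m((323,490)))],[.51,-.07,1.7])
for yw in (1.698,1.715):
  g=np.array([.495,.0763,yw]); d=p[:2]-g[:2]; c,sn=np.cos(g[2]),np.sin(g[2])
  print('in gate',c*d[0]+sn*d[1],-sn*d[0]+c*d[1],p[2]-g[2])
```

```text
[ 0.5159 -0.0721  1.7246] yaw deg 98.81
  top (60, -45, 0) [-0.3  0.1]
  top (60, 45, 0) [-0.2  0.7]
  top (-60, -45, 46) [ 0.3 -1.7]
  top (-60, 45, 46) [1.1 0.5]
  scene (-60, -45, 0) [1.6 0.3]
  scene (-60, 45, 0) [-0.1 -1.1]
  scene (60, -45, 0) [0.5 0.2]
  scene (-60, 45, 46) [-0.5 -0.5]
  scene (60, -45, 46) [ 0.4 -0.1]
  scene (-60, -45, 46) [-0.6  0.7]
in gate -0.14988883726985514 -0.0018713897134733162 0.02656721354901892
in gate -0.14989899094727893 0.0006768681972126288 0.009567213549018794
```

Call:
{"api": "drive_tool", "payload": {"series": [[60,0.003,0.012,0,0.1],[60,0.005,0.018,0,0.145],[60,0.005,0.018,0,0.145],[60,0.005,0.018,0,0.145],[60,0.005,0.018,0,0.145],[60,0.005,0.018,0,0.145],[60,0.005,0.018,0,0.145],[60,0.005,0.018,0,0.145],[60,0.005,0.018,-0.02,0.145],[60,0.005,0.018,-0.02,0.14],[60,0,0.01,-0.02,0.1],[60,0,0,0,0]]}}

```text
clock: 19.4
position: [0.5209, -0.1746, 0.2108]
tool_rot: [-3.127, -0.005, 1.724]
force: [-0.9, -1.0, 0.7]
grip_width: 0.0509
```

Call:
{"api": "drive_tool", "payload": {"series": [[60,0.008,-0.002,-0.03,-0.01],[60,0,0,-0.04,0],[60,0,0,-0.04,0],[60,0,0,-0.04,0],[60,0,0,-0.02,0],[60,0,0,0,0]]}}

```text
clock: 20.0
position: [0.5287, -0.1814, 0.0371]
tool_rot: [-3.127, -0.002, 1.69]
force: [-0.4, -0.3, 1.1]
grip_width: 0.0512
```

Run:
```python
from h import *
o=bot.observe(); print(o['clock'],o['position'],o['tool_rot'],o['force'],o['qpos'])
for n in("scene",): cv2.imwrite(f'pics/{n}13.png',bot.grab_frame(n)[:,:,::-1])
crop('pics/scene13.png',200,130,350,260,5,'pics/s13.png')
```

```text
20.0 [ 0.52873671 -0.18136525  0.03711688] [-3.12671521e+00 -2.37691005e-03  1.68967028e+00] [-0.41485374 -0.28561276  1.06841175] [ 0.49393104  0.72587806 -0.38216323  1.87853763  0.43458978  0.63537859
 -0.04055128]
```

View pics/s13.png

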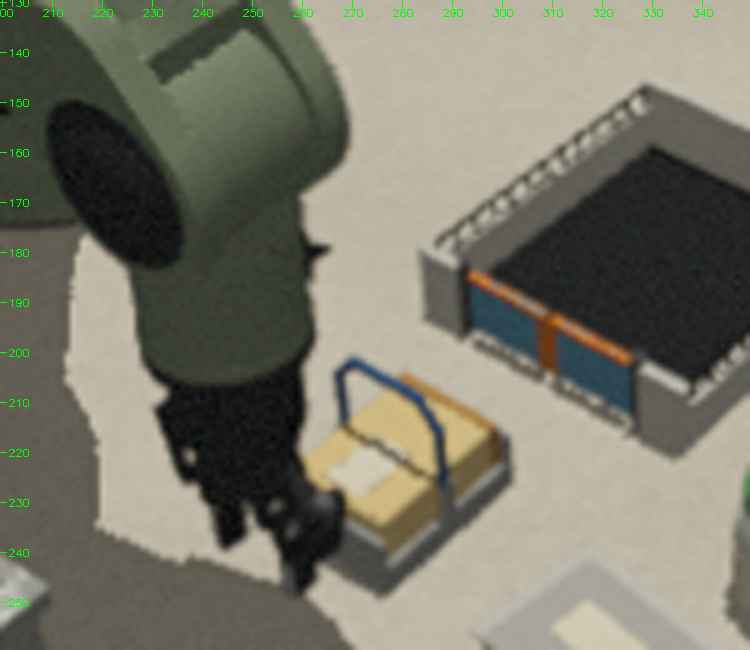

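Call:
{"api": "drive_tool", "payload": {"series": [[60,0,0,-0.012,0.02],[60,0,0,0,0],[60,-0.0014,0.01,0,0],[60,-0.0014,0.01,0,0],[60,-0.0014,0.01,0,0],[60,-0.0014,0.01,0,0],[60,-0.0014,0.01,0,0],[60,-0.0014,0.01,0,0],[60,0,0,0,0]]}}

```text
clock: 20.95
position: [0.5227, -0.117, 0.0314]
tool_rot: [-3.134, 0.002, 1.708]
force: [0.4, -0.3, 0.4]
grip_width: 0.0511
```

```bash
cat >> h.py <<'E'
def ingate(p,yaw=1.708,o=(.495,.0763)):
    d=np.array(p[:2])-o; c,s=np.cos(yaw),np.sin(yaw); return np.round([c*d[0]+s*d[1],-s*d[0]+c*d[1]],4)
E
python3 - <<'E'
from h import *
o=bot.observe(); print(o['clock'],o['position'],o['tool_rot'],o['force'],ingate(o['position']))
for n in("scene",): cv2.imwrite(f'pics/{n}14.png',bot.grab_frame(n)[:,:,::-1])
crop('pics/scene14.png',220,130,350,260,5,'pics/s14.png')
E
```

```text
20.95 [ 0.52273925 -0.11701451  0.03141667] [-3.13429005e+00  1.79198103e-03  1.70778008e+00] [ 0.40046309 -0.31690037  0.35592922] [-0.1953 -0.001 ]
```

View pics/s14.png

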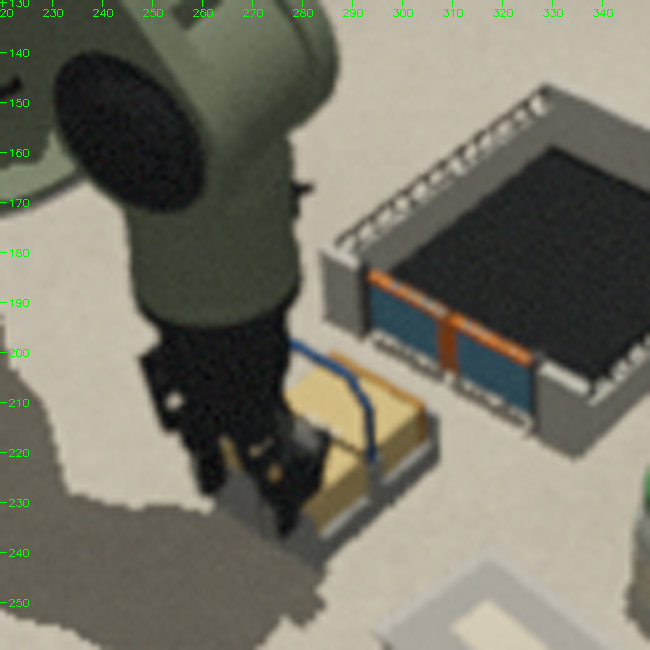

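Call:
{"api": "drive_tool", "payload": {"series": [[60,0,0,-0.008,0],[60,0,0,-0.004,0],[60,-0.0014,0.01,-0.001,0],[60,-0.0014,0.01,0,0],[60,-0.0014,0.01,0,0],[60,-0.0014,0.01,0,0],[60,-0.0014,0.01,0,0],[60,-0.0014,0.01,0,0],[60,-0.0014,0.01,0,0],[60,-0.0014,0.01,0,0],[60,-0.0014,0.01,0,0],[60,0,0,0,0]]}}

```text
clock: 22.2
position: [0.5087, -0.0243, 0.0168]
tool_rot: [-3.133, 0.006, 1.704]
force: [0.0, 0.6, -0.3]
grip_width: 0.0513
```

Run:
```python
from h import *
o=bot.observe(); print(o['clock'],o['position'],o['tool_rot'],o['force'],ingate(o['position']))
for n in("scene","top"): cv2.imwrite(f'pics/{n}15.png',bot.grab_frame(n)[:,:,::-1])
crop('pics/scene15.png',240,110,390,240,5,'pics/s15.png')
crop('pics/top15.png',200,190,350,300,5,'pics/t15.png')
```

```text
22.2 [ 0.50868403 -0.02428301  0.01675766] [-3.13306821  0.00561446  1.70354227] [ 0.00248692  0.63536508 -0.30807173] [-0.1015  0.0002]
```

View pics/s15.png

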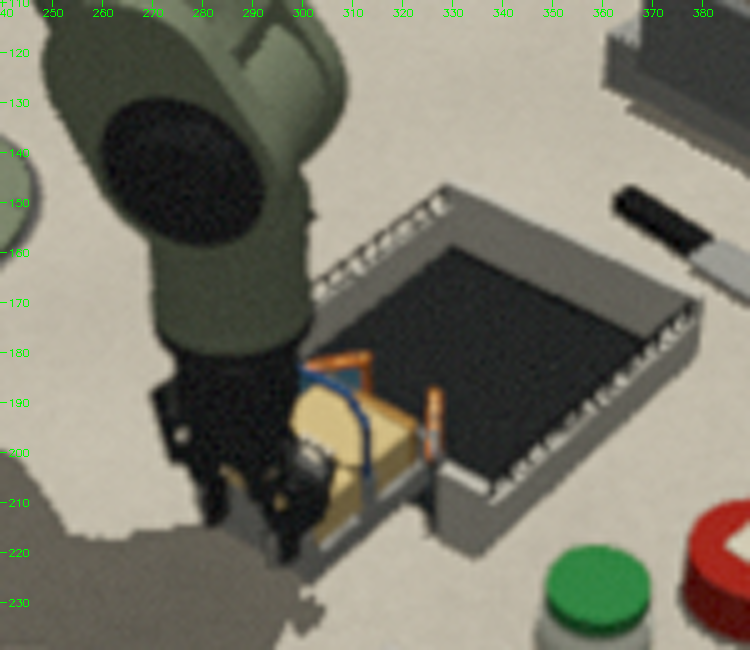

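View pics/t15.png

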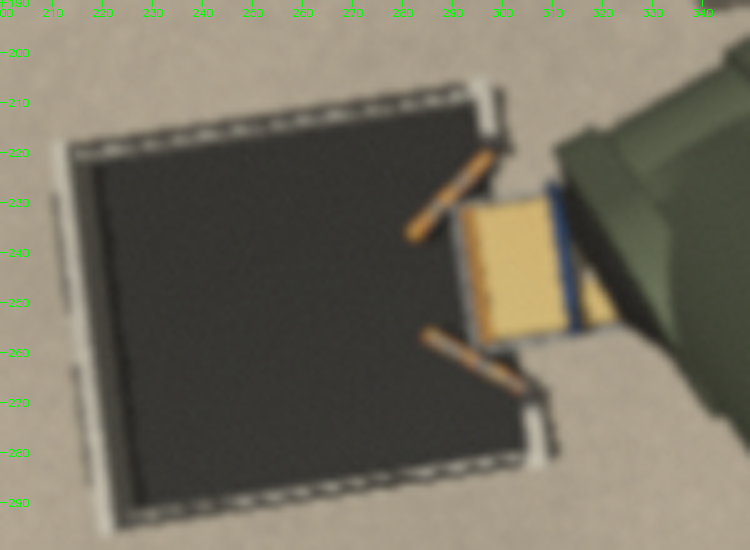

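Call:
{"api": "drive_tool", "payload": {"series": [[60,-0.0014,0.01,0.001,0],[60,-0.0014,0.01,0,0],[60,-0.0014,0.01,0,0],[60,-0.0014,0.01,0,0],[60,-0.0014,0.01,0,0],[60,-0.0014,0.01,0,0],[60,-0.0014,0.01,0,0],[60,-0.0014,0.01,0,0],[60,-0.0014,0.01,0,0],[60,-0.0014,0.01,0,0],[60,-0.0014,0.01,0,0],[60,0,0,0,0]]}}

```text
clock: 23.5
position: [0.4912, 0.093, 0.0174]
tool_rot: [-3.132, 0.006, 1.701]
force: [-0.5, -0.7, -0.1]
grip_width: 0.0508
```

Run:
```python
from h import *
o=bot.observe(); print(o['clock'],o['position'],o['tool_rot'],o['force'],ingate(o['position']))
for n in("scene","top"): cv2.imwrite(f'pics/{n}16.png',bot.grab_frame(n)[:,:,::-1])
crop('pics/scene16.png',240,110,390,240,5,'pics/s16.png')
crop('pics/top16.png',200,190,350,300,5,'pics/t16.png')
```

```text
23.5 [0.49123767 0.09297678 0.01741854] [-3.13180124  0.00608675  1.70120926] [-0.45005854 -0.66747094 -0.14978645] [0.017  0.0014]
```

View pics/s16.png

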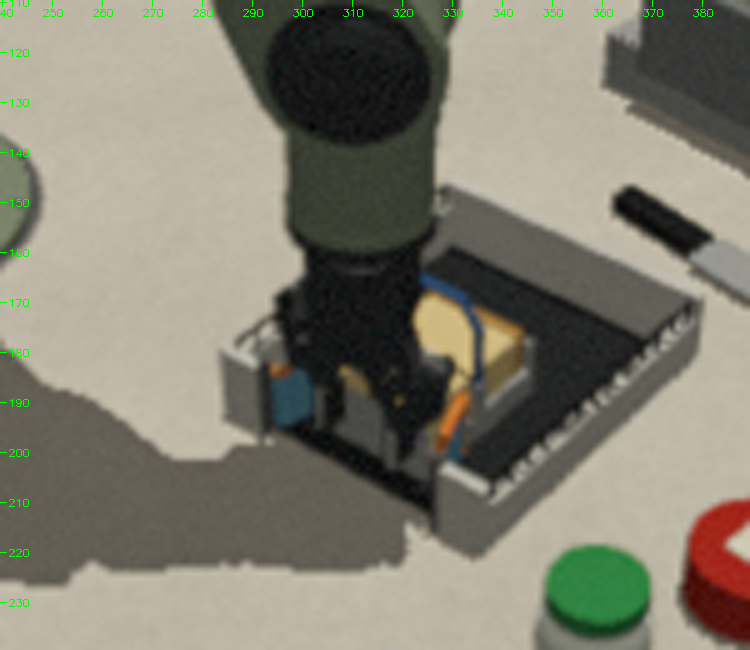

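View pics/t16.png

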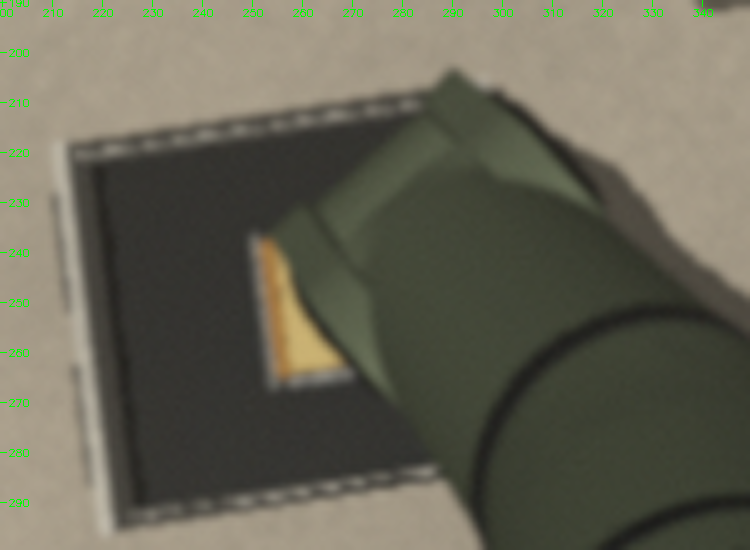

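Call:
{"api": "drive_tool", "payload": {"series": [[60,-0.0014,0.01,0,0],[60,-0.0014,0.01,0,0],[60,-0.0014,0.01,0,0],[60,-0.0014,0.01,0,0],[60,-0.0014,0.01,0,0],[60,-0.0014,0.01,0,0],[60,0,0.006,0,0],[60,0,0,0,0],[60,0,0,0,0]]}}

```text
clock: 24.5
position: [0.4821, 0.1624, 0.0174]
tool_rot: [-3.131, 0.007, 1.699]
force: [0.5, -2.8, 1.1]
grip_width: 0.051
```

Run:
```python
from h import *
o=bot.observe(); print(o['clock'],o['position'],o['tool_rot'],o['force'],ingate(o['position']),o['qpos'])
for n in("scene","top"): cv2.imwrite(f'pics/{n}17.png',bot.grab_frame(n)[:,:,::-1])
crop('pics/scene17.png',240,110,390,240,5,'pics/s17.png')
crop('pics/top17.png',200,190,350,300,5,'pics/t17.png')
```

```text
24.5 [0.48209209 0.16244527 0.01735477] [-3.13131972  0.00746924  1.6990331 ] [ 0.47780405 -2.80394326  1.12479513] [0.0871 0.001 ] [-0.22372007  0.70035988 -0.29712064  2.0190259   0.41845954  0.49322529
 -0.70119284]
```

View pics/s17.png

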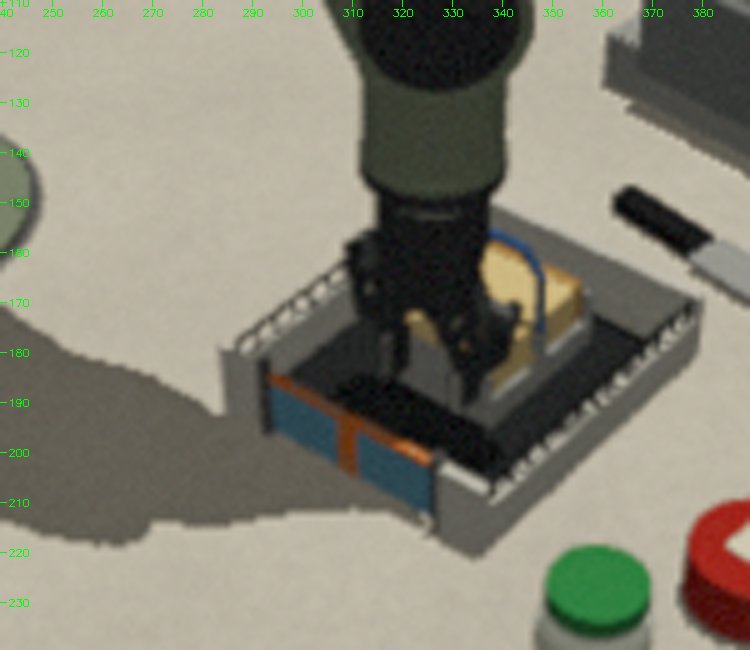

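View pics/t17.png

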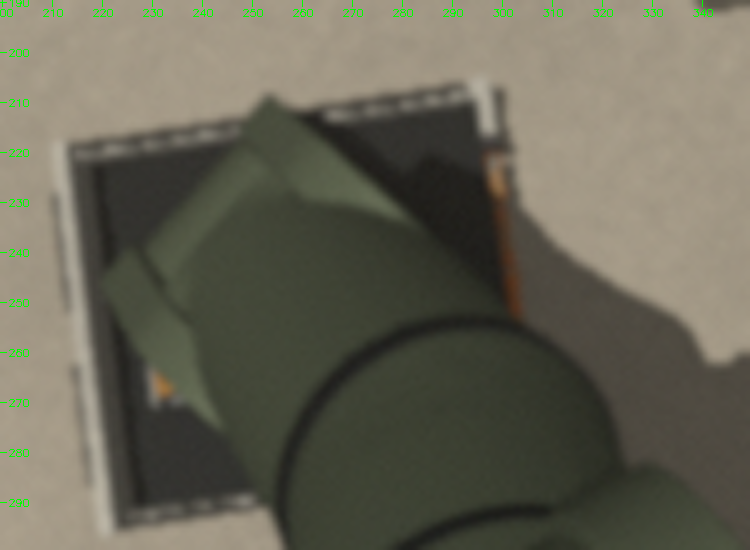

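Call:
{"api": "drive_tool", "payload": {"series": [[60,0.001,-0.008,0,0],[60,0,0,0.01,0],[60,0,0,0.03,0],[60,0,0,0.04,0],[60,0,0,0.04,0],[60,0,0,0.04,0],[60,0,0,0.04,0],[60,0.005,-0.04,0.02,0],[60,0,-0.045,0,0],[60,0,-0.045,0,0],[60,0,-0.045,0,0],[60,0,-0.045,0,0]]}}

```text
clock: 25.8
position: [0.4844, -0.0716, 0.2551]
tool_rot: [-3.137, 0.006, 1.706]
force: [0.6, 0.9, -0.0]
grip_width: 0.0513
```

Call:
{"api": "drive_tool", "payload": {"series": [[60,0,-0.045,0,0],[60,-0.02,-0.03,0,0],[60,0,0,0,0]]}}

```text
clock: 26.1
position: [0.4612, -0.1562, 0.2572]
tool_rot: [-3.138, 0.007, 1.697]
force: [0.6, 0.8, -0.4]
grip_width: 0.0515
```

Run:
```python
from h import *
o=bot.observe(); print(o['clock'],o['position'],o['tool_rot'],o['force'])
for n in("scene","top"): cv2.imwrite(f'pics/{n}18.png',bot.grab_frame(n)[:,:,::-1])
crop('pics/scene18.png',270,120,390,230,6,'pics/s18.png')
crop('pics/top18.png',200,195,320,300,6,'pics/t18.png')
```

```text
26.1 [ 0.46124001 -0.15619064  0.25723797] [-3.1383895   0.00745024  1.69730362] [ 0.55111085  0.77319903 -0.43014155]
```

View pics/s18.png

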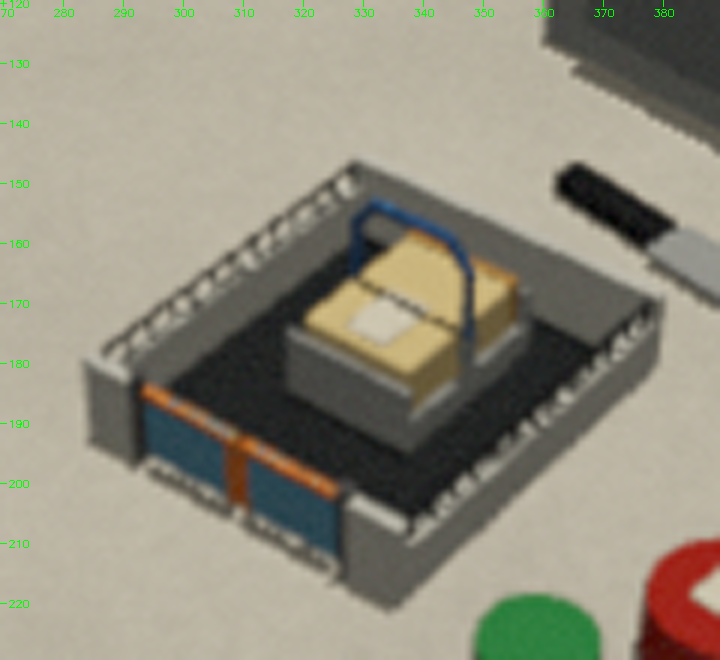

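View pics/t18.png

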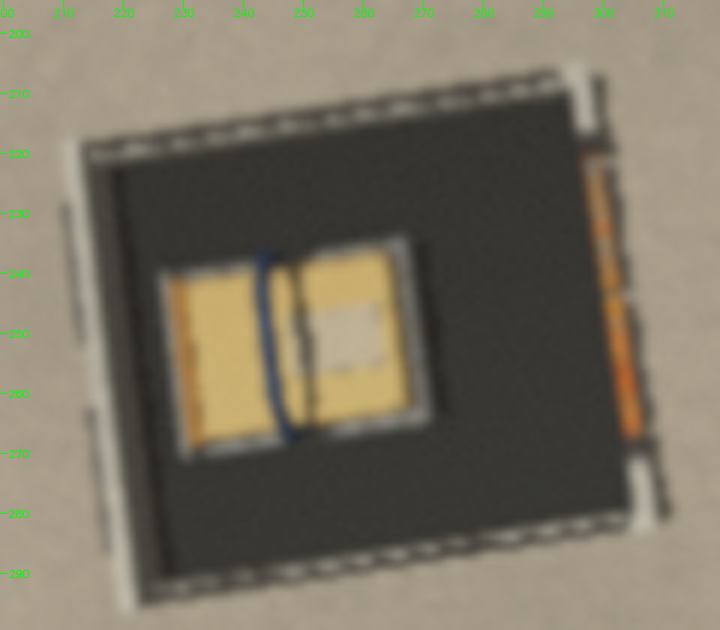

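View pics/scene18.png

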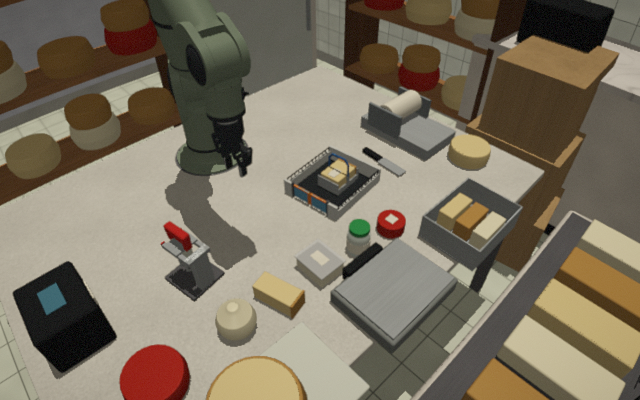

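View pics/top18.png

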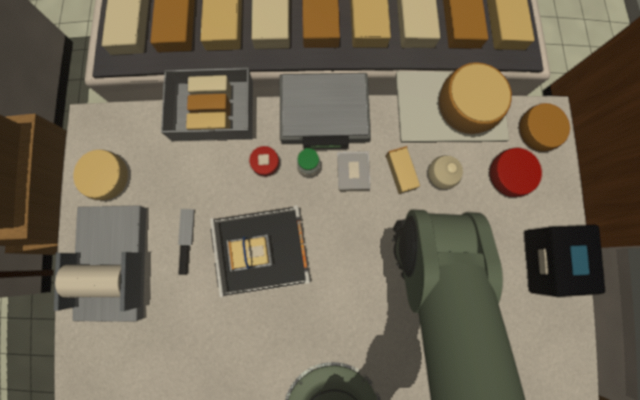

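Run:
```python
from h import *
a=cv2.imread('pics/top0.png').astype(int);b=cv2.imread('pics/top18.png').astype(int)
for n,(c0,r0,c1,r1) in dict(round=(245,142,285,180),olives=(292,145,325,180),tub=(333,150,375,195),wedge=(383,145,424,195),ball=(425,152,466,192),knife=(172,202,200,280)).items():
    print(n,np.abs(a-b)[r0:r1,c0:c1].mean())
a=cv2.imread('pics/scene0.png').astype(int);b=cv2.imread('pics/scene18.png').astype(int)
print('scale/stand scene',np.abs(a-b)[215:300,158:222].mean())
o=bot.observe();print(o['qd'].round(3))
bot.job_done(); print(bot.observe()['clock'])
```

```text
round 7.336842105263158
olives 6.487157287157287
tub 8.644973544973546
wedge 8.371382113821138
ball 8.044918699186992
knife 8.13125763125763
scale/stand scene 19.669117647058822
[-0.039  0.007 -0.024 -0.006  0.    -0.004 -0.016]
the job is handed in; nothing more can be done
the job is handed in; nothing more can be done
```

The job is done and handed in at about 26 s on the clock. I could not read the clock after hand-in, since the robot accepts nothing more.

- **Weighing lift:** I took the scale off its stand and hooked the carrier's bail from its -x side. By the wrist-force reading the carrier weighs about 0.46 kg. It hung about 46 mm up, and the tool pose stayed steady for about 1.6 s.
- **Set-down:** I set it down about 150 mm outside the gate. It was within about 2 mm sideways and 1.5° of the gate line by measurement. Then I unhooked and hung the scale back on its stand.
- **Push:** I pushed the carrier along the counter through the leaves with two fingers on its rear plate. Then I lifted the gripper straight up and clear.

**Last checks (both cameras):**
- The carrier stands upright and wholly inside the bay, and both leaves are shut.
- The scale is on its stand, with the tool releasing it at the same height and position as at pick-up.
- The five other cheeses and the jar and knife areas look unmoved. Their picture differences from the start are small and even, about 6 to 9 grey levels, which I take to be image noise.

**Checks that disagreed:**
- The difference around the stand was higher, about 20 grey levels. I put that down to the arm's shadow; by eye the scale sits as it did at the start.
- While I lowered the scale into the stand, the arm drifted about 7 mm sideways. I corrected it before seating the scale, and the force readings after those moves stayed small.

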